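# Snap two wooden brushes into a row of clothespin clips on a sliding rack

### The arm

A 6-joint arm with a two-finger parallel gripper is mounted at the origin on the work surface. World frame = base frame: x ahead of the robot, y to its left, z up, the work surface at z = 0. Lengths are in m, angles in rad, forces in N, time in s.
With the tool pointing down it reaches from about 0.325 to 0.9 m from the base axis. Payload 6.1 kg.
Tool frame: the origin (TCP) lies midway between the tips of the shut fingers; the grasp point (between the pads) lies 19 mm behind it; x points along the fingers, z is the direction in which the jaws open and shut, and the axes are right-handed (so a half turn about x gives the same grasp; the last joint's range is limited). The gripper opens to 87 mm and grips with 3 to 60 N. Pads are 19 mm wide; open, the fingers measure 117 mm over their backs; the gripper's body (75 mm by 190 mm) begins 51 mm behind the grasp point.
Start: joints at [1.179, 0.22, 1.526, -0, 1.395, -0.126], TCP at [0.164, 0.603, 0.223] pointing down, gripper open.
Joint ranges: [-2.98, 2.98], [-0.91, 2.08], [0.09, 2.57], [-1.24, 4.39], [0.2, 2.65], [-2.68, 2.68]. Speed limits (rad/s): [2.57, 2.57, 3.01, 3.14, 3.14, 3.14].

### API

Orientations are given as a unit quaternion [w, x, y, z].
In Python, from workcell import get_obs, capture, sign_off gives the robot as it stands. The module is installed in compiled form; this text tells all that it offers.
- The arm moves only by the shell command python3 -m pendant 'ROWS' [FORCE]. ROWS is JSON, a list of rows, each an object with "offset": the shift along the tool's x, y, z in mm, a list of three; "delta_rot": the turn, a rotation vector about the tool's x, y, z in degrees, a list of three; "jaw": the opening, from 0 (shut) to 1 (fully open). In form: [{"offset": [tx, ty, tz], "delta_rot": [rx, ry, rz], "jaw": jaw}, ...]. A call has 1 to 20 rows; each row shifts and turns the commanded pose from where the row before left it, along the tool's axes as they then stand; what a row does not reach is not made up. A row lasts 1/10 s, in which the tool goes at most 50 mm and 8.59 degrees, less where a joint would pass 70% of its speed; a pose out of reach is approached as far as the arm can. A call with a gripper value outside its range is refused whole. The fingers move at their own pace and stop on an object; FORCE is the grip in N (left out, the last holds). Time passes only in rows, so rows that do not move let the fingers close. It gives the time, the measured TCP pose, the force and the opening at its end, in the units of the state.
- get_obs(): the state, without advancing time (a new reading comes with each control period).
- capture(name): name is "side" or "top"; returns a dict with "pixels" (420x560x3 uint8, blue, green, red), "fx", "fy", "cx", "cy" (pixels), "R" (3x3) and "t" (3): a world point X has camera coordinates R X + t. Camera axes: x right, y down, z forward; pixel columns grow to the right and rows downward; lengths in m; the calibration is good to about 2 mm. A picture is of the moment at which its call begins. There is no depth.
- sign_off(): hands the job in, once; it reports no verdict.
The state is a dict: "clock": time; "q": joint angles; "joint_vel": joint speeds; "joint_efforts": joint torques, N m; "tool_pos": TCP position; "orientation": TCP orientation; "ft_force": force on the tool from outside, world axes, zero at the start; "wrist_torque": the same for the moment, N m; "finger_gap": finger opening in m.
Only numpy, scipy, OpenCV 4.12 (cv2) and the standard library are available. Lean on these libraries where they do the work, as an engineer would, in place of code of your own. Each camera call takes 0.05 s, during which the arm holds its last target.

### The job

Put both wooden brushes away in the clothespin rack on the shelf: push each shaft sideways into its own pair of clips, the long brush in the widely spaced pair and the short brush in the closely spaced pair, until it has snapped fully home with both square end blocks flat against the batten (either end may be on the left). The rack slides back a little before it meets its stop, and its pins are only glued on, so feel your way and never push on it with more than about 4 kg; leave the other things on the shelf where they are.

Things in the scene. Friction and masses are not known exactly. Their poses are not given: they have to be found in the camera images.
- rack: Wooden rack: plywood batten 392 mm long (y), top 36 mm up, four big clothespins through it in a row, jaws towards the robot, 38 mm high. Origin on the shelf under mid-row of the seats; x from the mouths into the rack, y along the row. Pushed with over about 3 N it slides back along x in its fixed frame (8 mm runners) to a hard stop 8 to 30 mm on (hidden) and stays. Not to be pushed with over 40 N.
- seat_long (a point): Seat of the long brush: where the middle of its shaft lies once home, 19 mm up, 5.5 mm behind the lips' centres, 19 mm before the batten's face (a finger does not fit between). Axes as the rack's, moves with it. Its two clips stand at y = -42 and +42 mm; blocks pass outside them with 14 mm of play either way. The shaft clicks in some 5 mm short of home.
- seat_short (a point): Seat of the short brush: where the middle of its shaft lies once home, 19 mm up, 5.5 mm behind the lips' centres, 19 mm before the batten's face (a finger does not fit between). Axes as the rack's, moves with it. Its two clips stand at y = -30 and +30 mm; blocks pass outside them with 14 mm of play either way. The shaft clicks in some 5 mm short of home.
- clip_long0 (a point): Middle of the mouth between the two lips of the long pair's clip on the right-hand (-y) side (y) of the rack, 19 mm up; axes as the rack's, moves with it. Jaws 12 mm wide (y); lips round, 5 mm radius, 17 mm apart, so a 20 mm shaft must be forced in: about 5 to 8 N a clip, 10 to 16 N both at once, varying with friction.
- clip_long1 (a point): Middle of the mouth between the two lips of the long pair's clip on the left-hand (+y) side (y) of the rack, 19 mm up; axes as the rack's, moves with it. Jaws 12 mm wide (y); lips round, 5 mm radius, 17 mm apart, so a 20 mm shaft must be forced in: about 5 to 8 N a clip, 10 to 16 N both at once, varying with friction.
- clip_short0 (a point): Middle of the mouth between the two lips of the short pair's clip on the right-hand (-y) side (y) of the rack, 19 mm up; axes as the rack's, moves with it. Jaws 12 mm wide (y); lips round, 5 mm radius, 17 mm apart, so a 20 mm shaft must be forced in: about 5 to 8 N a clip, 10 to 16 N both at once, varying with friction.
- clip_short1 (a point): Middle of the mouth between the two lips of the short pair's clip on the left-hand (+y) side (y) of the rack, 19 mm up; axes as the rack's, moves with it. Jaws 12 mm wide (y); lips round, 5 mm radius, 17 mm apart, so a 20 mm shaft must be forced in: about 5 to 8 N a clip, 10 to 16 N both at once, varying with friction.
- brush_long_center (a point): Middle of the long brush's shaft: mid-length, on its centre line, 19 mm above the shelf; y along the shaft towards the bristle end, z up. Wooden brush, 188 mm long in all, with 124 mm of round shaft (20 mm in diameter) between two square blocks.
- brush_short_center (a point): Middle of the short brush's shaft: mid-length, on its centre line, 19 mm above the shelf; y along the shaft towards the bristle end, z up. Wooden brush, 164 mm long in all, with 100 mm of round shaft (20 mm in diameter) between two square blocks.
- brush_long: The long brush; origin on the shelf under mid-shaft. The square blocks (38 x 38 mm in section, 32 mm long) stand on the shelf and carry the shaft, 20 mm in diameter, clear of it (underside 9 mm up). One block bears upright bristles, 50 mm above the shelf at the top. About 110 g, varies. Pushed downwards as well as forwards it drags on the shelf.
- brush_short: The short brush; origin on the shelf under mid-shaft. The square blocks (38 x 38 mm in section, 32 mm long) stand on the shelf and carry the shaft, 20 mm in diameter, clear of it (underside 9 mm up). One block bears upright bristles, 50 mm above the shelf at the top. About 110 g, varies. Pushed downwards as well as forwards it drags on the shelf.
- peg_basket: Bystander: yellow slatted plastic basket, 150 x 180 mm, 90 mm high, origin under its centre.
- tumbler: Bystander: clear glass tumbler, 72 mm wide, 100 mm high, origin under its centre.
- tape_shell: Bystander: empty steel tape dispenser, 50 x 120 mm, 49 mm high, origin under its centre.
- polish_tin: Bystander: flat round dark steel tin, 72 mm wide, 28 mm high, origin under its centre.
- pin_a: Bystander: loose wooden clothespin lying on the shelf, 74 mm long (x), 11 mm wide, about 18 mm high, origin under its middle.
- pin_b: Bystander: loose wooden clothespin lying on the shelf, 74 mm long (x), 11 mm wide, about 18 mm high, origin under its middle.
- pin_c: Bystander: loose wooden clothespin lying on the shelf, 74 mm long (x), 11 mm wide, about 18 mm high, origin under its middle.
- pin_d: Bystander: loose wooden clothespin lying on the shelf, 74 mm long (x), 11 mm wide, about 18 mm high, origin under its middle.
There are look-alikes about, which are no part of the job. What is shaped like the brush_short but blue is not meant. What is shaped like the brush_long but green is not meant.

How it is judged:
By the outcome, as a careful person would: the job done as asked, in the order asked, and still so for the second after the job is handed in, with the robot touching nothing.
It also fails if it takes over 72 s, if anything falls off the work surface, if the arm or the gripper's body presses on something with over 40 N, if the wrist force passes 120 N, or if a joint passes its speed limit or range.

## Working session

There is one attempt and no reset: what is moved stays moved. The work goes in short steps, Python scripts to look and compute and a shell command to move; the robot and the scene stay as the last step left them, time stands still between calls to the robot, and variables do not carry over. Pictures are saved under pics/ and viewed, and the job is handed in when it is done.

```bash
mkdir -p pics
python3 - <<'E'
from workcell import get_obs, capture
import cv2
o=get_obs(); print({k:(v if not hasattr(v,'round') else v) for k,v in o.items()})
for n in("side","top"):
    c=capture(n); cv2.imwrite(f"pics/{n}0.png",c["pixels"]); print(n,c["fx"],c["fy"],c["cx"],c["cy"],c["R"],c["t"])
E
```

```text
{'clock': 0.0, 'q': array([ 1.17887328e+00,  2.21227353e-01,  1.52764384e+00, -9.60459861e-06,
        1.39466032e+00, -1.26095108e-01]), 'joint_vel': array([-0.00036337, -0.00083784, -0.00025739,  0.00082548,  0.00022523,
        0.0006903 ]), 'joint_efforts': array([-1.20804256e-03, -4.94635856e+01, -3.87362874e+01,  6.98862411e-02,
        5.73286659e-02, -1.65609695e-04]), 'tool_pos': array([0.16395612, 0.60246435, 0.22141916]), 'orientation': array([ 0.56125981, -0.42967604,  0.56244184,  0.42898147]), 'ft_force': array([-0.34783091,  0.58052917,  0.16489056]), 'wrist_torque': array([ 0.00220956, -0.02715295, -0.01534636]), 'finger_gap': 0.087066413563597}
side 495.48352318466004 495.48352318466004 285.4272423531734 203.48190371198572 [[-0.92486677 -0.37999102 -0.01510886]
 [-0.27140884  0.68737327 -0.67368779]
 [ 0.26638073 -0.61897077 -0.73886162]] [0.46695344 0.2004561  1.26023627]
top 409.2674036951876 409.2674036951876 274.6422434789675 210.6664950640531 [[ 0.02246628 -0.99974704 -0.00105994]
 [-0.99296273 -0.02219049 -0.11632972]
 [ 0.11627677  0.00366597 -0.99321009]] [-0.02983972  0.50135308  1.34705165]
```

View pics/top0.png

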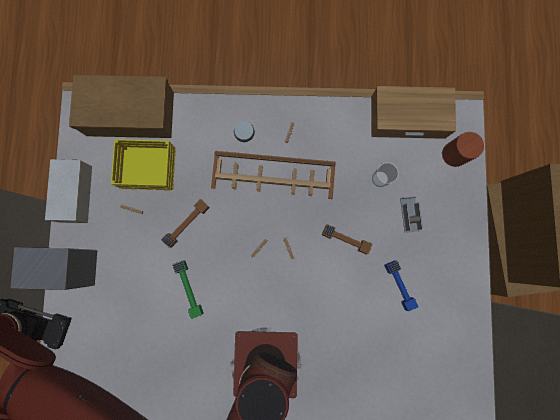

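View pics/side0.png

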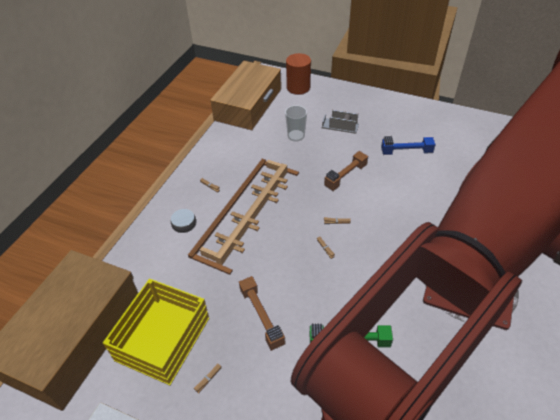

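Run:
```python
import cv2
t=cv2.imread("pics/top0.png")
cv2.imwrite("pics/top0_crop.png",cv2.resize(t[110:270,150:390],None,fx=3.3,fy=3.3,interpolation=cv2.INTER_CUBIC))
s=cv2.imread("pics/side0.png")
cv2.imwrite("pics/side0_crop.png",cv2.resize(s[140:360,170:390],None,fx=2.7,fy=2.7,interpolation=cv2.INTER_CUBIC))
```

```text
(no output)
```

View pics/top0_crop.png

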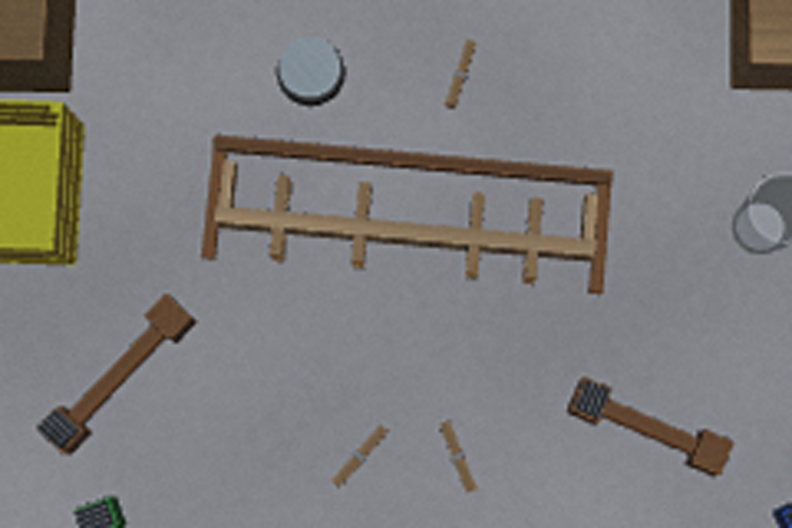

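View pics/side0_crop.png

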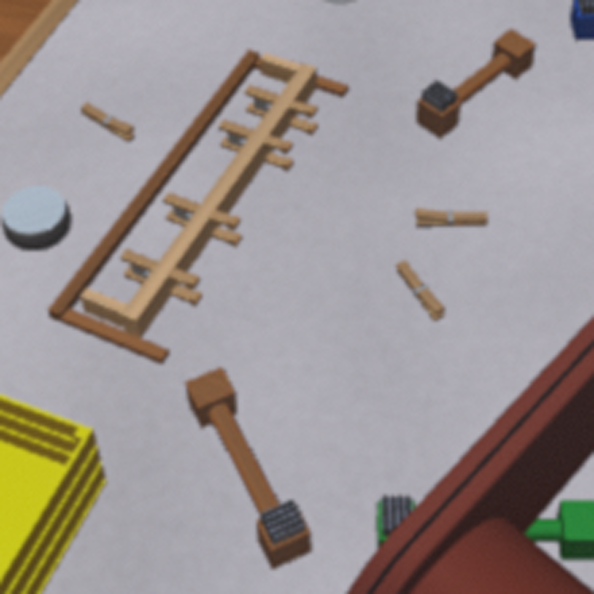

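The brushes could be confused with the green look-alike (top px 187,290) and the blue one (402,287). The brown long brush is at about (187,224) and the brown short one at about (348,239). Brown wood is what was asked for, and the lengths match. In the close crop the left clip pair is the wide one (about 24.5 px apart) and the right pair is the close one (about 17.6 px).

```bash
cat > h.py <<'E'
import numpy as np, cv2
from workcell import get_obs, capture
def ray(c,u,v,z):
    R=np.array(c["R"]);t=np.array(c["t"])
    d=R.T@np.array([(u-c["cx"])/c["fx"],(v-c["cy"])/c["fy"],1.]); o=-R.T@t
    return o+d*(z-o[2])/d[2]
def proj(c,X):
    p=np.array(c["R"])@np.array(X)+np.array(c["t"]); return np.array([c["fx"]*p[0]/p[2]+c["cx"],c["fy"]*p[1]/p[2]+c["cy"]])
E
python3 - <<'E'
from h import *
c=capture("top"); im=c["pixels"]; hsv=cv2.cvtColor(im,cv2.COLOR_BGR2HSV)
for p in [(185,224),(170,240),(202,206),(348,238),(365,247),(270,176),(260,168),(260,185),(270,158),(290,248),(250,175),(297,185)]:
    print(p,hsv[p[1],p[0]],im[p[1],p[0]])
m=((hsv[...,1]>70)&(hsv[...,0]<25)).astype(np.uint8)*255
cv2.imwrite("pics/m.png",cv2.resize(m[110:270,150:390],None,fx=3.3,fy=3.3,interpolation=cv2.INTER_NEAREST))
n,l,st,ce=cv2.connectedComponentsWithStats(m[100:280,100:420])
for s,x in zip(st,ce):
    if s[4]>25: print(s[0]+100,s[1]+100,s[2:],x+100)
E
```

```text
(185, 224) [ 14 122  98] [51 73 98]
(170, 240) [114  38  93] [93 82 79]
(202, 206) [ 13 125 102] [ 52  74 102]
(348, 238) [ 15 137  99] [46 72 99]
(365, 247) [ 11 123  95] [49 66 95]
(270, 176) [111  23 146] [146 137 133]
(260, 168) [ 16  96 122] [ 76 101 122]
(260, 185) [ 15 101 119] [ 72  95 119]
(270, 158) [ 13 125  86] [44 62 86]
(290, 248) [24 14 88] [83 87 88]
(250, 175) [ 16  46 128] [105 117 128]
(297, 185) [16 95 62] [39 51 62]
100 100 [  320   180 49888] [262.23805324 196.14694917]
100 100 [  73   38 2692] [135.90453195 118.03603269]
372 100 [  48   38 1736] [395.09101382 117.68317972]
289 123 [ 5  9 27] [291. 127.]
285 133 [ 6 10 28] [287.46428571 137.42857143]
113 141 [ 54  42 339] [127.1740413  155.42772861]
166 142 [  9  46 100] [169.31 164.37]
211 151 [ 125   48 1842] [273.49185668 172.6834962 ]
171 152 [ 3 38 38] [172.10526316 170.5       ]
167 199 [ 42  48 364] [188.46428571 219.97527473]
121 205 [10  5 28] [125.17857143 207.14285714]
132 209 [11  5 30] [137.1 210.8]
323 224 [ 9 14 27] [325.92592593 232.55555556]
332 231 [ 40  23 289] [353.93425606 242.16608997]
259 239 [ 8  9 29] [262.44827586 243.20689655]
284 238 [ 6 10 27] [286.14814815 242.44444444]
251 249 [ 8  8 28] [254.57142857 252.35714286]
288 249 [ 6 10 27] [290.59259259 253.59259259]
```

View pics/m.png

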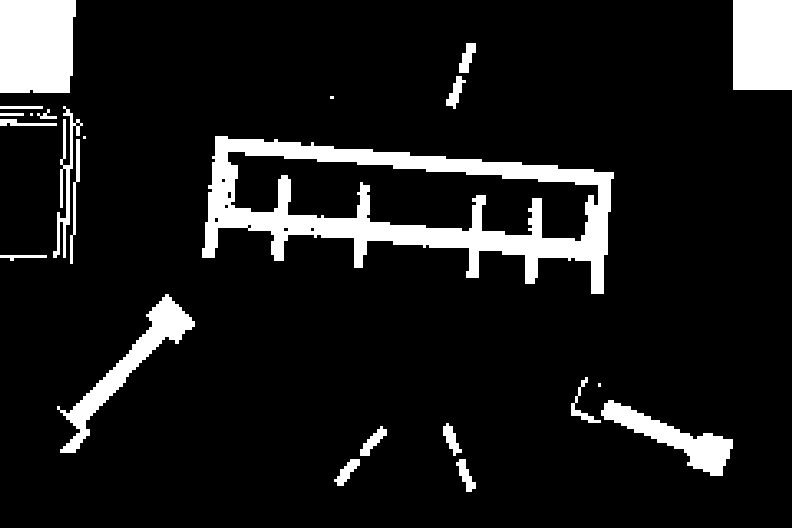

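```bash
cat >> h.py <<'E'
def brush(c,seed,box):
    im=c["pixels"]; hsv=cv2.cvtColor(im,cv2.COLOR_BGR2HSV)
    m=((hsv[...,1]>70)&(hsv[...,0]<25)).astype(np.uint8)
    k=np.zeros_like(m); x0,y0,x1,y1=box; k[y0:y1,x0:x1]=m[y0:y1,x0:x1]
    n,l=cv2.connectedComponents(k); P=np.argwhere(l==l[seed[1],seed[0]])[:,::-1].astype(float)
    # rays to z=19mm plane
    W=np.array([ray(c,u,v,.019)[:2] for u,v in P])
    return W
def shaft(W,p):
    # iterate axis fit on pixels within 35 mm along, 16mm across of p
    p=np.array(p,float)
    a=None
    for i in range(6):
        d=W-p
        if a is None: s=np.linalg.norm(d,axis=1)<.03
        else: s=(abs(d@a)<.038)&(abs(d@np.array([-a[1],a[0]]))<.016)
        q=W[s]; p2=q.mean(0); a=np.linalg.svd(q-p2)[2][0]; p=p2 if i<4 else p
    n=np.array([-a[1],a[0]]); d=W-p
    prof=[]
    for s in np.arange(-.11,.111,.005):
        r=(abs(d@a-s)<.004); w=d[r]@n
        prof.append((round(s*1e3),round((w.max()-w.min())*1e3) if r.any() else 0))
    return p,a,prof
E
python3 - <<'E'
from h import *
c=capture("top")
for seed,box in (((185,224),(155,195,215,255)),((348,238),(315,220,380,260))):
    W=brush(c,seed,box); p,a,pr=shaft(W,ray(c,*seed,.019)[:2]); print(p,a,np.degrees(np.arctan2(a[1],a[0]))); print(pr)
im=c["pixels"];hsv=cv2.cvtColor(im,cv2.COLOR_BGR2HSV)
m=((hsv[...,1]>60)&(hsv[...,0]<25)&(hsv[...,2]>70))
# pins' front parts: per column, lowest mask row in rack box
for u in range(206,340):
    r=np.where(m[140:205,u])[0]+140
    if len(r): print(u,r.max(),r.min(),end=' | ')
E
```

```text
[0.44875698 0.2873026 ] [-0.74715246  0.6646527 ] 138.3443131548914
[(-110, 0), (-105, 0), (-100, 39), (-95, 41), (-90, 41), (-85, 42), (-80, 41), (-75, 41), (-70, 41), (-65, 17), (-60, 17), (-55, 17), (-50, 17), (-45, 17), (-40, 17), (-35, 15), (-30, 15), (-25, 15), (-20, 15), (-15, 15), (-10, 17), (-5, 17), (0, 17), (5, 17), (10, 17), (15, 17), (20, 17), (25, 17), (30, 17), (35, 17), (40, 17), (45, 17), (50, 17), (55, 41), (60, 41), (65, 7), (70, 10), (75, 10), (80, 10), (85, 5), (90, 0), (95, 0), (100, 0), (105, 0), (110, 0)]
[ 0.41175093 -0.26533683] [0.38665306 0.92222525] 67.253597123756
[(-110, 0), (-105, 0), (-100, 0), (-95, 0), (-90, 0), (-85, 0), (-80, 36), (-75, 39), (-70, 38), (-65, 38), (-60, 36), (-55, 38), (-50, 36), (-45, 30), (-40, 17), (-35, 18), (-30, 18), (-25, 18), (-20, 17), (-15, 16), (-10, 17), (-5, 18), (0, 18), (5, 17), (10, 16), (15, 18), (20, 18), (25, 18), (30, 18), (35, 18), (40, 18), (45, 18), (50, 18), (55, 15), (60, 0), (65, 0), (70, 0), (75, 0), (80, 0), (85, 0), (90, 0), (95, 0), (100, 0), (105, 0), (110, 0)]
211 187 183 | 212 187 174 | 213 187 165 
[... 1009 characters left out ...]
 286 183 140 | 287 184 140 | 288 185 140 | 289 184 158 | 290 183 158 | 291 193 158 | 292 193 158 | 293 193 158 | 294 193 158 | 295 185 158 | 296 184 159 | 297 184 159 | 298 185 158 | 299 185 158 | 300 185 159 | 301 184 159 | 302 184 159 | 303 185 159 | 304 185 159 | 305 185 159 | 306 185 159 | 307 185 159 | 308 185 159 | 309 195 160 | 310 195 159 | 311 195 160 | 312 194 160 | 313 185 160 | 314 186 160 | 315 186 160 | 316 186 160 | 317 186 160 | 318 186 160 | 319 186 160 | 320 186 161 | 321 187 160 | 322 187 161 | 323 186 161 | 324 186 161 | 325 187 161 | 326 187 161 | 327 187 161 | 328 187 161 | 329 198 161 | 330 198 161 | 331 198 162 | 332 198 161 | 333 188 162 | 334 175 162 | 335 163 162 |
```

Run:
```python
from h import *
c=capture("top"); print(-np.array(c["R"]).T@np.array(c["t"]))
for u,v in ((233.5,188.7),(258.3,190.7),(292.5,193.7),(310.7,195.6)):
    print([ray(c,u,v,z).round(4)[:2].tolist() for z in (.005,.019,.033)])
im=c["pixels"];hsv=cv2.cvtColor(im,cv2.COLOR_BGR2HSV)
print('rail back edge',[ray(c,u,v,.01).round(4)[:2].tolist() for u,v in((216,150.7),(334,161.5))])
b=((hsv[...,2]>112)&(hsv[...,1]>55)&(hsv[...,0]<25))
us=[];top=[];bot=[]
for u in list(range(240,254))+list(range(264,285))+list(range(316,328)):
    col=im[155:200,u].astype(int); 
    r=np.where(b[162:192,u])[0]+162
    if len(r): us.append(u);top.append(r.min());bot.append(r.max())
pt=np.polyfit(us,top,1);pb=np.polyfit(us,bot,1);print(pt,pb)
for z,p in((.036,pt-[0,.5]),(.036,pb+[0,.5])):
    A,B=ray(c,240,np.polyval(p,240),z),ray(c,325,np.polyval(p,325),z); print(A.round(4),B.round(4),np.degrees(np.arctan2(A[0]-B[0],A[1]-B[1])))
print(np.array([hsv[155:192,270]]).tolist())
# basket rim
y=((hsv[...,0]>24)&(hsv[...,0]<35)&(hsv[...,1]>150)).astype(np.uint8)
P=np.argwhere(y)[:,::-1]; r=cv2.minAreaRect(P.astype(np.float32)); print([ray(c,u,v,.09).round(3)[:2].tolist() for u,v in cv2.boxPoints(r)])
```

```text
[ 0.34186449 -0.02364516  1.39619591]
[[0.5777, 0.1249], [0.5754, 0.1234], [0.573, 0.1219]]
[[0.5727, 0.0393], [0.5703, 0.0387], [0.568, 0.038]]
[[0.5648, -0.0786], [0.5626, -0.078], [0.5604, -0.0775]]
[[0.5596, -0.1412], [0.5574, -0.1401], [0.5552, -0.1389]]
rail back edge [[0.7091, 0.1896], [0.6799, -0.2199]]
[7.70079731e-02 1.56617975e+02] [8.97097316e-02 1.56960038e+02]
[0.6212 0.1012 0.036 ] [ 0.6052 -0.1862  0.036 ] 3.2009117401409917
[0.6062 0.1008 0.036 ] [ 0.5865 -0.1864  0.036 ] 3.9274478916892694
[[[0, 4, 128], [12, 96, 96], [14, 124, 82], [13, 118, 84], [15, 138, 109], [10, 84, 67], [108, 18, 145], [113, 14, 146], [115, 11, 142], [107, 13, 141], [120, 13, 142], [114, 9, 140], [120, 9, 140], [116, 12, 143], [120, 9, 139], [120, 13, 142], [115, 11, 139], [115, 11, 142], [108, 9, 140], [120, 11, 141], [116, 14, 143], [110, 21, 148], [15, 46, 133], [17, 84, 130], [17, 87, 138], [15, 84, 143], [18, 76, 150], [13, 100, 82], [15, 127, 52], [114, 18, 142], [120, 11, 141], [120, 9, 137], [113, 8, 135], [120, 11, 138], [126, 9, 135], [116, 15, 137], [115, 11, 136]]]
[[0.107, 0.746], [0.784, 0.486], [0.684, 0.263], [0.019, 0.534]]
```

```bash
cat >> h.py <<'E'
from scipy.spatial.transform import Rotation as Ro
def tool(o=None):
    o=o or get_obs(); q=o["orientation"]; return np.array(o["tool_pos"]),Ro.from_quat([q[1],q[2],q[3],q[0]]).as_matrix(),o
def plan(P,jaw,o=None):
    """moves to have TCP at P pointing down with jaw axis (tool z) at world angle jaw deg; prints shift in the current tool axes + rot"""
    p,R,o=tool(o)
    z=np.array([np.cos(np.radians(jaw)),np.sin(np.radians(jaw)),0]); x=np.array([0,0,-1.]); T=np.stack([x,np.cross(z,x),z],1)
    rv=np.degrees(Ro.from_matrix(R.T@T).as_rotvec()); d=np.array(P)-p
    print("shift tool now",(R.T@d*1e3).round(1),"in target axes",(T.T@d*1e3).round(1),"rot",rv.round(2))
def st():
    p,R,o=tool()
    print("t",round(o["clock"],2),"p",p.round(4),"jawang",np.degrees(np.arctan2(R[1,2],R[0,2])).round(2),"x",R[:,0].round(3),"F",o["ft_force"].round(1),"gap",round(o["finger_gap"],4),"q",o["q"].round(2))
E
python3 - <<'E'
from h import *
st(); p,R,o=tool(); print(R.round(3))
c=capture("top"); print("rails",[ray(c,u,v,.01).round(4)[:2].tolist() for u,v in((215.8,185),(328.7,195))])
plan((.4547,.2820,.10),48.3);plan((.4547,.2820,.10),-131.7)
E
```

```text
t 0.25 p [0.1641 0.6028 0.222 ] jawang 74.77 x [-0.    -0.001 -1.   ] F [0.4 0.1 0.2] gap 0.087 q [ 1.18  0.22  1.53 -0.    1.39 -0.13]
[[-0.    -0.965  0.263]
 [-0.001  0.263  0.965]
 [-1.     0.    -0.001]]
rails [[0.5884, 0.1856], [0.5623, -0.2024]]
shift tool now [ 122.3 -364.7 -233.2] in target axes [ 122.1 -430.4  -46.2] rot [26.47 -0.04  0.  ]
shift tool now [ 122.3 -364.7 -233.2] in target axes [122.1 430.4  46.2] rot [-1.5353e+02 -1.0000e-02 -6.0000e-02]
```

```bash
python3 -m pendant '[{"offset":[0,-36.5,-23.3],"delta_rot":[0,0,0],"jaw":0.7},{"offset":[0,-36.5,-23.3],"delta_rot":[0,0,0],"jaw":0.7},{"offset":[0,-36.5,-23.3],"delta_rot":[0,0,0],"jaw":0.7},{"offset":[0,-36.5,-23.3],"delta_rot":[0,0,0],"jaw":0.7},{"offset":[0,-36.5,-23.3],"delta_rot":[0,0,0],"jaw":0.7},{"offset":[0,-36.5,-23.3],"delta_rot":[0,0,0],"jaw":0.7},{"offset":[0,-36.5,-23.3],"delta_rot":[0,0,0],"jaw":0.7},{"offset":[0,-36.5,-23.3],"delta_rot":[0,0,0],"jaw":0.7},{"offset":[0,-36.5,-23.3],"delta_rot":[0,0,0],"jaw":0.7},{"offset":[0,-36.5,-23.3],"delta_rot":[0,0,0],"jaw":0.7},{"offset":[25,0,0],"delta_rot":[6.6,0,0],"jaw":0.7},{"offset":[30,0,0],"delta_rot":[6.6,0,0],"jaw":0.7},{"offset":[30,0,0],"delta_rot":[6.6,0,0],"jaw":0.7},{"offset":[25,0,0],"delta_rot":[6.6,0,0],"jaw":0.7},{"offset":[0,0,0],"delta_rot":[0,0,0],"jaw":0.7},{"offset":[0,0,0],"delta_rot":[0,0,0],"jaw":0.7}]' 30
python3 - <<'E'
from h import *
st(); plan((.4547,.2820,.008),48.3)
for n in("top","side"):
    c=capture(n); cv2.imwrite(f"pics/{n}1.png",c["pixels"])
E
```

```text
clock: 1.9
tool_pos: [0.4551, 0.2823, 0.1128]
orientation: [0.644, -0.291, 0.645, 0.291]
ft_force: [-0.5, 0.1, -0.4]
finger_gap: 0.0606
t 1.9 p [0.4551 0.2823 0.1128] jawang 48.55 x [-0.001 -0.    -1.   ] F [-0.5  0.1 -0.4] gap 0.0606 q [ 0.41  0.12  1.86 -0.    1.17 -0.44]
shift tool now [104.8   0.   -0.4] in target axes [ 1.048e+02  1.000e-01 -5.000e-01] rot [ 0.25 -0.04 -0.02]
```

View pics/top1.png

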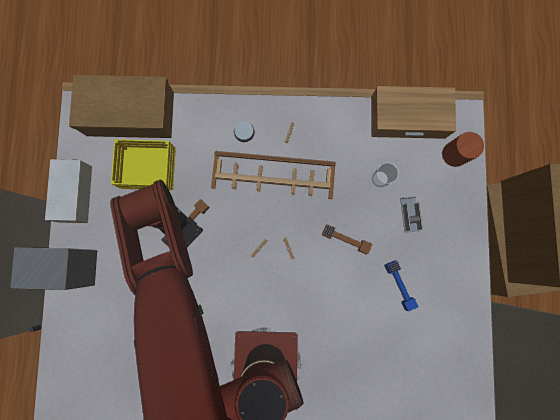

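View pics/side1.png

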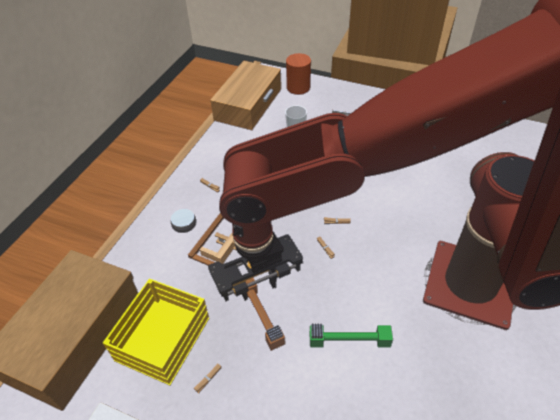

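Run:
```python
from h import *
c=capture("top"); s=capture("side")
print([ray(c,u,v,.09).round(3).tolist() for u,v in((174.5,188.5),(111,189),(174.5,142))])
print([ray(s,u,v,.09).round(3).tolist() for u,v in((207,322),(157,287),(160,376))])
for X in ((.491,.378,.078),(.546,.328,.078),(.565,.30,.09)): print(X,proj(s,X).round(0),proj(c,X).round(0))
```

```text
[[0.56, 0.307, 0.09], [0.554, 0.512, 0.09], [0.714, 0.315, 0.09]]
[[0.532, 0.388, 0.09], [0.684, 0.351, 0.09], [0.562, 0.532, 0.09]]
(0.491, 0.378, 0.078) [226. 327.] [152. 210.]
(0.546, 0.328, 0.078) [215. 301.] [169. 193.]
(0.565, 0.3, 0.09) [212. 286.] [177. 187.]
```

Run:
```python
import cv2
s=cv2.imread("pics/side1.png"); t=cv2.imread("pics/top1.png")
a=cv2.resize(s[215:395,95:315],None,fx=3,fy=3,interpolation=cv2.INTER_CUBIC)
cv2.imwrite("pics/side1c.png",a)
cv2.imwrite("pics/top1c.png",cv2.resize(t[120:260,100:260],None,fx=4,fy=4,interpolation=cv2.INTER_CUBIC))
```

```text
(no output)
```

View pics/side1c.png

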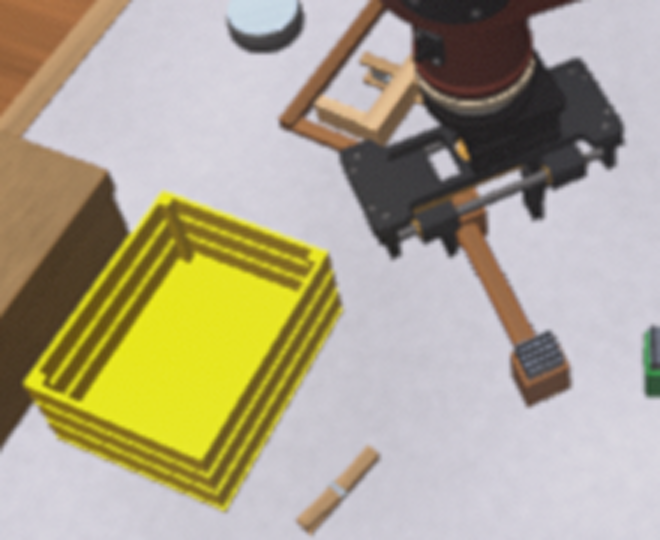

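View pics/top1c.png

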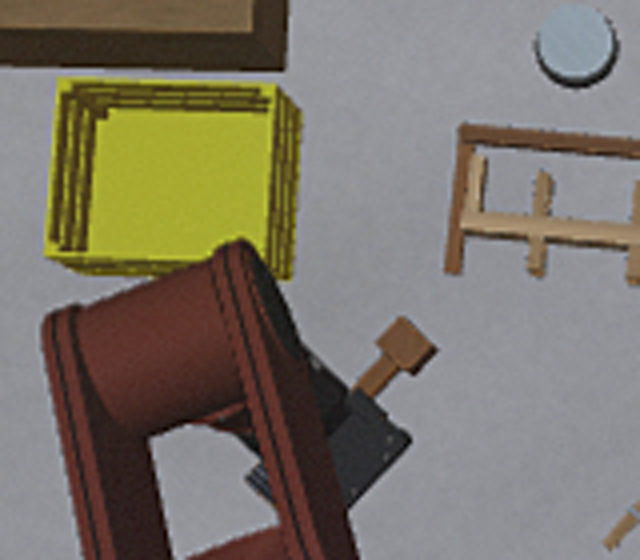

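```bash
python3 -m pendant '[{"offset":[25,0,0],"delta_rot":[0,0,0],"jaw":0.7},{"offset":[30,0,0],"delta_rot":[0,0,0],"jaw":0.7},{"offset":[25,0,0],"delta_rot":[0,0,0],"jaw":0.7},{"offset":[15,0,0],"delta_rot":[0,0,0],"jaw":0.7},{"offset":[9,0,0],"delta_rot":[0,0,0],"jaw":0.7},{"offset":[0,0,0],"delta_rot":[0,0,0],"jaw":0.4},{"offset":[0,0,0],"delta_rot":[0,0,0],"jaw":0.1},{"offset":[0,0,0],"delta_rot":[0,0,0],"jaw":0},{"offset":[0,0,0],"delta_rot":[0,0,0],"jaw":0},{"offset":[0,0,0],"delta_rot":[0,0,0],"jaw":0},{"offset":[0,0,0],"delta_rot":[0,0,0],"jaw":0}]' 30; python3 -c "
from h import *
st()"
```

```text
clock: 3.2
tool_pos: [0.4554, 0.2825, 0.0089]
orientation: [0.645, -0.29, 0.645, 0.29]
ft_force: [0.0, 0.1, 0.3]
finger_gap: 0.0207
t 3.2 p [0.4554 0.2825 0.0089] jawang 48.37 x [ 0.001  0.    -1.   ] F [0.  0.1 0.3] gap 0.0207 q [ 0.41  0.27  1.91 -0.    0.96 -0.44]
```

```bash
python3 -m pendant '[{"offset":[-25,0,0],"delta_rot":[0,0,0],"jaw":0},{"offset":[-30,0,0],"delta_rot":[0,0,0],"jaw":0},{"offset":[-30,0,0],"delta_rot":[0,0,0],"jaw":0}]' 30; python3 -c "
from h import *
st();plan((.5425,.0839,.094),-4)"
```

```text
clock: 3.5
tool_pos: [0.4544, 0.2821, 0.0939]
orientation: [0.644, -0.29, 0.646, 0.29]
ft_force: [1.1, 0.2, -1.2]
finger_gap: 0.019
t 3.5 p [0.4544 0.2821 0.0939] jawang 48.37 x [-0.002 -0.001 -1.   ] F [ 1.1  0.2 -1.2] gap 0.019 q [ 0.41  0.14  1.87  0.    1.13 -0.44]
shift tool now [-1.000e-01 -1.975e+02 -8.960e+01] in target axes [-1.000e-01 -1.915e+02  1.017e+02] rot [52.37 -0.1  -0.  ]
```

```bash
python3 -m pendant '[{"offset":[0,-28.2,-12.8],"delta_rot":[0,0,0],"jaw":0},{"offset":[0,-28.2,-12.8],"delta_rot":[0,0,0],"jaw":0},{"offset":[0,-28.2,-12.8],"delta_rot":[0,0,0],"jaw":0},{"offset":[0,-28.2,-12.8],"delta_rot":[0,0,0],"jaw":0},{"offset":[0,-28.2,-12.8],"delta_rot":[0,0,0],"jaw":0},{"offset":[0,-28.2,-12.8],"delta_rot":[0,0,0],"jaw":0},{"offset":[0,-28.2,-12.8],"delta_rot":[0,0,0],"jaw":0},{"offset":[0,0,0],"delta_rot":[7.5,0,0],"jaw":0},{"offset":[0,0,0],"delta_rot":[7.5,0,0],"jaw":0},{"offset":[0,0,0],"delta_rot":[7.5,0,0],"jaw":0},{"offset":[0,0,0],"delta_rot":[7.5,0,0],"jaw":0},{"offset":[0,0,0],"delta_rot":[7.5,0,0],"jaw":0},{"offset":[0,0,0],"delta_rot":[7.5,0,0],"jaw":0},{"offset":[0,0,0],"delta_rot":[7.4,0,0],"jaw":0},{"offset":[0,0,0],"delta_rot":[0,0,0],"jaw":0},{"offset":[0,0,0],"delta_rot":[0,0,0],"jaw":0}]' 30
python3 - <<'E'
from h import *
st();plan((.5425,.0839,.0095),-4)
for n in("top","side"):
    c=capture(n); cv2.imwrite(f"pics/{n}2.png",c["pixels"])
E
```

```text
clock: 5.1
tool_pos: [0.543, 0.0842, 0.0934]
orientation: [0.707, 0.024, 0.707, -0.024]
ft_force: [-0.3, 0.0, -1.8]
finger_gap: 0.019
t 5.1 p [0.543  0.0842 0.0934] jawang -3.83 x [-0. -0. -1.] F [-0.3  0.  -1.8] gap 0.019 q [ 0.01  0.17  1.84 -0.    1.13  0.08]
shift tool now [83.9 -0.4 -0.4] in target axes [83.9 -0.4 -0.4] rot [ 0.17 -0.02  0.  ]
```

View pics/top2.png

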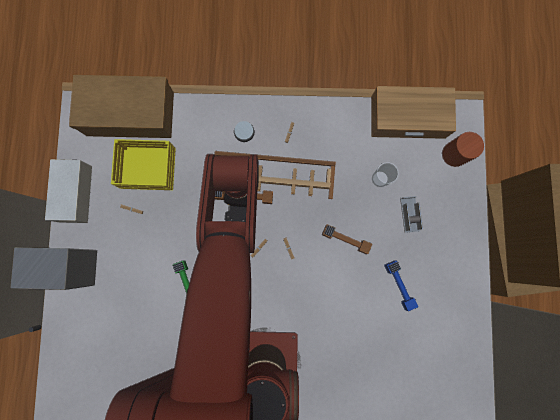

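View pics/side2.png

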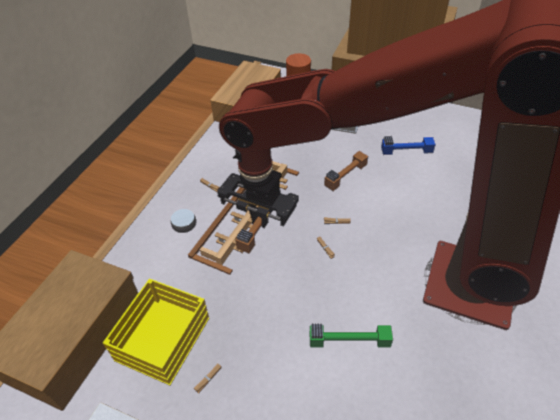

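```bash
python3 -m pendant '[{"offset":[25,0,0],"delta_rot":[0,0,0],"jaw":0},{"offset":[25,0,0],"delta_rot":[0,0,0],"jaw":0},{"offset":[20,0,0],"delta_rot":[0,0,0],"jaw":0},{"offset":[10,0,0],"delta_rot":[0,0,0],"jaw":0},{"offset":[4,0,0],"delta_rot":[0,0,0],"jaw":0},{"offset":[0,0,0],"delta_rot":[0,0,0],"jaw":0},{"offset":[0,0,0],"delta_rot":[0,0,0],"jaw":0.4},{"offset":[0,0,0],"delta_rot":[0,0,0],"jaw":0.45},{"offset":[0,0,0],"delta_rot":[0,0,0],"jaw":0.45}]' 30; python3 -c "
from h import *
st()"
```

```text
clock: 6.1
tool_pos: [0.5439, 0.0842, 0.0103]
orientation: [0.707, 0.025, 0.706, -0.025]
ft_force: [-1.0, -0.1, -0.4]
finger_gap: 0.0347
t 6.1 p [0.5439 0.0842 0.0103] jawang -4.02 x [ 0.001  0.    -1.   ] F [-1.  -0.1 -0.4] gap 0.0347 q [0.01 0.3  1.87 0.   0.97 0.08]
```

```bash
python3 -m pendant '[{"offset":[-20,0,0],"delta_rot":[0,0,0],"jaw":0.45},{"offset":[-25,0,0],"delta_rot":[0,0,0],"jaw":0.45},{"offset":[-20,0,-12],"delta_rot":[0,0,0],"jaw":0.45},{"offset":[0,0,-30],"delta_rot":[0,0,0],"jaw":0.42},{"offset":[0,0,0],"delta_rot":[-8.2,0,0],"jaw":0.42},{"offset":[0,0,0],"delta_rot":[-8.2,0,0],"jaw":0.42},{"offset":[0,0,0],"delta_rot":[-8.2,0,0],"jaw":0.42},{"offset":[0,0,0],"delta_rot":[-8.2,0,0],"jaw":0.42},{"offset":[0,0,0],"delta_rot":[-8.2,0,0],"jaw":0.42},{"offset":[0,0,0],"delta_rot":[-8.2,0,0],"jaw":0.42},{"offset":[0,0,0],"delta_rot":[-8.2,0,0],"jaw":0.42},{"offset":[0,0,0],"delta_rot":[-8.2,0,0],"jaw":0.42},{"offset":[0,0,0],"delta_rot":[-8.2,0,0],"jaw":0.42},{"offset":[0,0,0],"delta_rot":[-8.2,0,0],"jaw":0.42},{"offset":[0,0,0],"delta_rot":[-8,0,0],"jaw":0.42},{"offset":[0,0,0],"delta_rot":[0,0,0],"jaw":0.42}]' 30
python3 - <<'E'
from h import *
st()
for n in("top","side"):
    c=capture(n); cv2.imwrite(f"pics/{n}3.png",c["pixels"])
s=c["pixels"]; cv2.imwrite("pics/side3c.png",cv2.resize(s[140:290,170:340],None,fx=4,fy=4,interpolation=cv2.INTER_CUBIC))
E
```

```text
clock: 7.7
tool_pos: [0.5015, 0.0872, 0.0749]
orientation: [0.517, -0.483, 0.517, 0.482]
ft_force: [-0.5, 0.2, -0.4]
finger_gap: 0.0364
t 7.7 p [0.5015 0.0872 0.0749] jawang 86.05 x [ 0.001  0.    -1.   ] F [-0.5  0.2 -0.4] gap 0.0364 q [ 0.02  0.11  1.95 -0.    1.08 -1.48]
```

View pics/side3c.png

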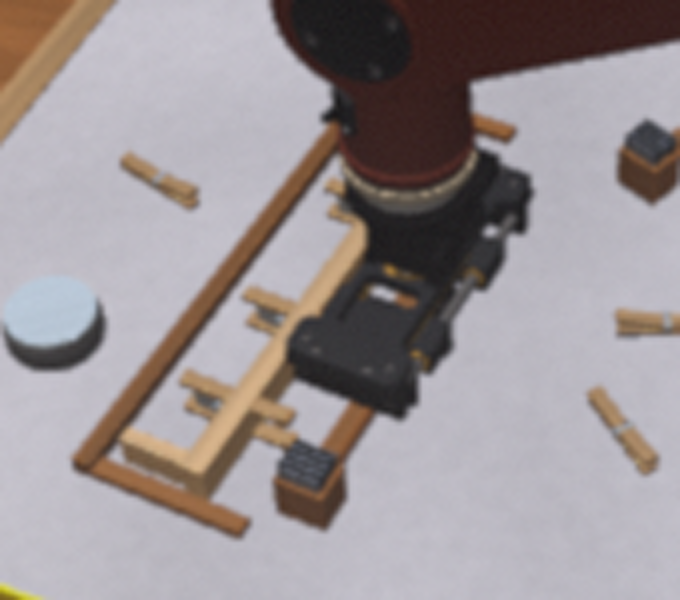

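View pics/top3.png

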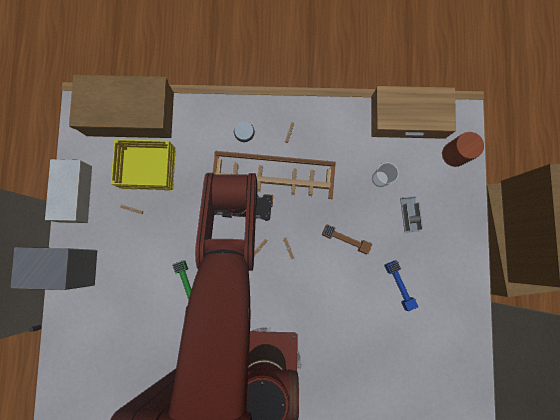

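```bash
python3 -m pendant '[{"offset":[20,0,0],"delta_rot":[0,0,0],"jaw":0.38},{"offset":[20,0,0],"delta_rot":[0,0,0],"jaw":0.38},{"offset":[15,0,0],"delta_rot":[0,0,0],"jaw":0.38},{"offset":[9,0,0],"delta_rot":[0,0,0],"jaw":0.38},{"offset":[0,-6,0],"delta_rot":[0,0,0],"jaw":0.38},{"offset":[0,-8,0],"delta_rot":[0,0,0],"jaw":0.38},{"offset":[0,-6,0],"delta_rot":[0,0,0],"jaw":0.38},{"offset":[0,-4,0],"delta_rot":[0,0,0],"jaw":0.38},{"offset":[0,-4,0],"delta_rot":[0,0,0],"jaw":0.38},{"offset":[0,-4,0],"delta_rot":[0,0,0],"jaw":0.38},{"offset":[0,-4,0],"delta_rot":[0,0,0],"jaw":0.38},{"offset":[0,-4,0],"delta_rot":[0,0,0],"jaw":0.38}]' 30
python3 - <<'E'
from h import *
st()
c=capture("side")
s=c["pixels"]; cv2.imwrite("pics/side4c.png",cv2.resize(s[140:290,170:340],None,fx=4,fy=4,interpolation=cv2.INTER_CUBIC))
E
```

```text
clock: 9.0
tool_pos: [0.5414, 0.0844, 0.0106]
orientation: [0.517, -0.482, 0.517, 0.482]
ft_force: [-1.4, 0.1, -0.2]
finger_gap: 0.0334
t 9.0 p [0.5414 0.0844 0.0106] jawang 85.97 x [-0. -0. -1.] F [-1.4  0.1 -0.2] gap 0.0334 q [ 0.01  0.29  1.88 -0.    0.97 -1.49]
```

View pics/side4c.png

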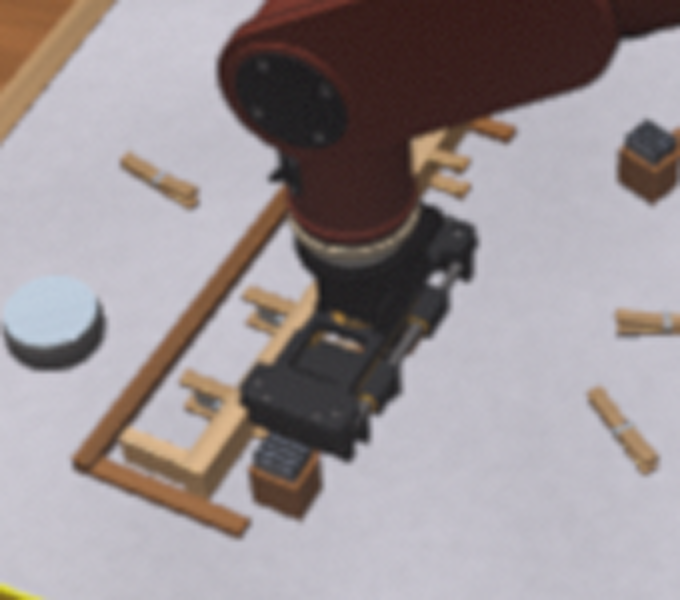

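```bash
python3 -m pendant '[{"offset":[0,-3,0],"delta_rot":[0,0,0],"jaw":0.38},{"offset":[0,-3,0],"delta_rot":[0,0,0],"jaw":0.38},{"offset":[0,-2,0],"delta_rot":[0,0,0],"jaw":0.38},{"offset":[0,-2,0],"delta_rot":[0,0,0],"jaw":0.38}]' ; python3 -m pendant '[{"offset":[0,-2,0],"delta_rot":[0,0,0],"jaw":0.38},{"offset":[0,-2,0],"delta_rot":[0,0,0],"jaw":0.38}]'; python3 -m pendant '[{"offset":[0,-2,0],"delta_rot":[0,0,0],"jaw":0.38},{"offset":[0,-2,0],"delta_rot":[0,0,0],"jaw":0.38}]'
```

```text
clock: 9.45
tool_pos: [0.5513, 0.0836, 0.0105]
orientation: [0.517, -0.482, 0.517, 0.482]
ft_force: [-0.7, 0.2, 0.2]
finger_gap: 0.0333
clock: 9.65
tool_pos: [0.5541, 0.0835, 0.0103]
orientation: [0.517, -0.481, 0.518, 0.483]
ft_force: [-6.9, 0.8, 5.0]
finger_gap: 0.0329
clock: 9.85
tool_pos: [0.5574, 0.0833, 0.0102]
orientation: [0.516, -0.481, 0.518, 0.483]
ft_force: [-7.4, 0.6, 5.2]
finger_gap: 0.0332
```

```bash
python3 -c "
from h import *
st()"
```

```text
t 9.85 p [0.5574 0.0833 0.0102] jawang 85.98 x [-0.004  0.    -1.   ] F [-7.4  0.6  5.2] gap 0.0332 q [ 0.01  0.33  1.83  0.    0.99 -1.49]
```

```bash
python3 -m pendant '[{"offset":[-0.7,-2,0],"delta_rot":[0,0,0],"jaw":0.38},{"offset":[0,-2,0],"delta_rot":[0,0,0],"jaw":0.38}]' ; python3 -m pendant '[{"offset":[0,-2,0],"delta_rot":[0,0,0],"jaw":0.38},{"offset":[0,-2,0],"delta_rot":[0,0,0],"jaw":0.38}]'|grep -v or
```

```text
clock: 10.05
tool_pos: [0.562, 0.0829, 0.0106]
orientation: [0.517, -0.482, 0.518, 0.483]
ft_force: [-4.3, 0.3, -0.7]
finger_gap: 0.0331
clock: 10.25
tool_pos: [0.5667, 0.0826, 0.0107]
finger_gap: 0.0332
```

Sliding freely at about 4 N. I'll keep going in small steps.

```bash
python3 -m pendant '[{"offset":[0,-1.5,0],"delta_rot":[0,0,0],"jaw":0.38},{"offset":[0,-1.5,0],"delta_rot":[0,0,0],"jaw":0.38}]' |grep -e pos -e force; python3 -m pendant '[{"offset":[0,-1.5,0],"delta_rot":[0,0,0],"jaw":0.38},{"offset":[0,-1.5,0],"delta_rot":[0,0,0],"jaw":0.38}]'|grep -e pos -e force
```

```text
tool_pos: [0.57, 0.0823, 0.011]
ft_force: [-4.5, 1.1, -2.3]
tool_pos: [0.573, 0.0821, 0.0112]
ft_force: [-4.3, -0.0, -0.9]
```

```bash
python3 -m pendant '[{"offset":[0,-1.5,0],"delta_rot":[0,0,0],"jaw":0.38},{"offset":[0,-1.5,0],"delta_rot":[0,0,0],"jaw":0.38}]' |grep -e pos -e force; python3 -m pendant '[{"offset":[0,-1.5,0],"delta_rot":[0,0,0],"jaw":0.38},{"offset":[0,-1.5,0],"delta_rot":[0,0,0],"jaw":0.38}]'|grep -e pos -e force
```

```text
tool_pos: [0.5767, 0.0819, 0.0115]
ft_force: [-2.1, 0.3, -1.9]
tool_pos: [0.58, 0.0816, 0.0116]
ft_force: [-1.6, 0.1, -1.1]
```

```bash
python3 -m pendant '[{"offset":[0,-1.5,0],"delta_rot":[0,0,0],"jaw":0.38},{"offset":[0,-1.5,0],"delta_rot":[0,0,0],"jaw":0.38}]' |grep -e pos -e force
```

```text
tool_pos: [0.5818, 0.0815, 0.0115]
ft_force: [-8.3, 0.7, 7.2]
```

```bash
python3 -m pendant '[{"offset":[-1,-1,0],"delta_rot":[0,0,0],"jaw":0.38},{"offset":[0,0,0],"delta_rot":[0,0,0],"jaw":0.38}]' |grep -e pos -e force;  python3 -m pendant '[{"offset":[0,-1,0],"delta_rot":[0,0,0],"jaw":0.38}]' |grep -e pos -e force
```

```text
tool_pos: [0.5817, 0.0815, 0.0117]
ft_force: [-6.1, 0.6, 2.5]
tool_pos: [0.5818, 0.0815, 0.0116]
ft_force: [-11.9, 0.2, 5.5]
```

```bash
python3 -m pendant '[{"offset":[-0.5,-0.7,0],"delta_rot":[0,0,0],"jaw":0.38}]' |grep -e pos -e force;  python3 -m pendant '[{"offset":[-0.3,-0.7,0],"delta_rot":[0,0,0],"jaw":0.38}]' |grep -e pos -e force; python3 -c "
from h import *
st()
c=capture('side')
s=c['pixels']; cv2.imwrite('pics/side5c.png',cv2.resize(s[140:290,170:340],None,fx=4,fy=4,interpolation=cv2.INTER_CUBIC))"
```

```text
tool_pos: [0.5818, 0.0815, 0.0117]
ft_force: [-10.6, -0.1, 1.4]
tool_pos: [0.5818, 0.0815, 0.0117]
ft_force: [-12.3, 1.2, 2.1]
t 11.75 p [0.5818 0.0815 0.0117] jawang 85.99 x [-0.008  0.    -1.   ] F [-12.3   1.2   2.1] gap 0.0332 q [ 0.    0.38  1.76  0.    1.01 -1.5 ]
```

View pics/side5c.png

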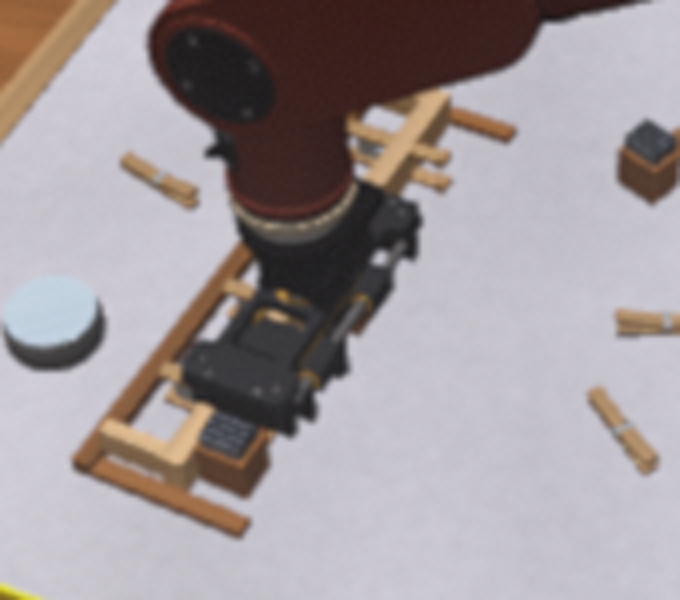

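```bash
python3 -m pendant '[{"offset":[-0.3,-0.8,0],"delta_rot":[0,0,0],"jaw":0.38}]' |grep -e pos -e force;  python3 -m pendant '[{"offset":[-0.3,-0.8,0],"delta_rot":[0,0,0],"jaw":0.38}]' |grep -e pos -e force
```

```text
tool_pos: [0.5819, 0.0815, 0.0117]
ft_force: [-13.8, 1.2, 3.3]
tool_pos: [0.5819, 0.0815, 0.0117]
ft_force: [-15.8, 1.5, 3.6]
```

```bash
python3 -m pendant '[{"offset":[-0.3,-0.8,0],"delta_rot":[0,0,0],"jaw":0.38}]' |grep -e pos -e force;  python3 -m pendant '[{"offset":[-0.3,-0.8,0],"delta_rot":[0,0,0],"jaw":0.38}]' |grep -e pos -e force
```

```text
tool_pos: [0.5819, 0.0815, 0.0117]
ft_force: [-17.2, 0.9, 5.0]
tool_pos: [0.582, 0.0815, 0.0117]
ft_force: [-18.6, 1.1, 4.7]
```

```bash
python3 -m pendant '[{"offset":[-1.2,-0.8,0],"delta_rot":[0,0,0],"jaw":0.38}]' |grep -e pos -e force;  python3 -m pendant '[{"offset":[-0.5,-0.8,0],"delta_rot":[0,0,0],"jaw":0.38}]' |grep -e pos -e force
```

```text
tool_pos: [0.5819, 0.0815, 0.012]
ft_force: [-16.7, 1.7, -4.0]
tool_pos: [0.582, 0.0815, 0.0119]
ft_force: [-19.3, 1.3, -1.9]
```

```bash
python3 -m pendant '[{"offset":[-0.5,-0.8,0],"delta_rot":[0,0,0],"jaw":0.38}]' |grep -e pos -e force;  python3 -m pendant '[{"offset":[-0.3,-0.8,0],"delta_rot":[0,0,0],"jaw":0.38}]' |grep -e pos -e force
```

```text
tool_pos: [0.582, 0.0815, 0.012]
ft_force: [-20.1, 1.6, -2.1]
tool_pos: [0.582, 0.0815, 0.012]
ft_force: [-22.1, 2.5, -0.8]
```

Run:
```python
from h import *
st()
c=capture("top"); s=capture("side"); 
cv2.imwrite("pics/top6c.png",cv2.resize(c["pixels"][130:230,200:350],None,fx=5,fy=5,interpolation=cv2.INTER_CUBIC))
cv2.imwrite("pics/side6c.png",cv2.resize(s["pixels"][210:280,185:285],None,fx=8,fy=8,interpolation=cv2.INTER_CUBIC))
im=c["pixels"];hsv=cv2.cvtColor(im,cv2.COLOR_BGR2HSV)
m=((hsv[...,1]>60)&(hsv[...,0]<25)&(hsv[...,2]>70))
for u in range(268,334):
    r=np.where(m[163:205,u])[0]+163
    if len(r): print(u,r.max(),r.min(),end=' | ')
```

```text
t 12.6 p [0.582  0.0815 0.012 ] jawang 86.0 x [-0.021  0.001 -1.   ] F [-22.1   2.5  -0.8] gap 0.0331 q [ 0.    0.39  1.75  0.    1.03 -1.5 ]
273 186 186 | 274 183 174 | 275 179 173 | 276 178 173 | 277 178 173 | 278 178 174 | 279 178 174 | 280 178 174 | 281 178 174 | 282 179 174 | 283 178 174 | 284 180 174 | 285 180 174 | 286 180 174 | 287 179 174 | 288 178 174 | 289 179 175 | 290 179 175 | 291 179 175 | 292 189 175 | 293 189 167 | 294 189 164 | 295 185 164 | 296 181 164 | 297 181 175 | 298 180 175 | 299 179 175 | 300 180 176 | 301 180 176 | 302 180 176 | 303 180 176 | 304 180 176 | 305 180 176 | 306 182 176 | 307 182 176 | 308 181 176 | 309 190 176 | 310 190 163 | 311 190 163 | 312 190 163 | 313 183 163 | 314 181 163 | 315 181 163 | 316 182 163 | 317 183 163 | 318 183 163 | 319 183 163 | 320 182 163 | 321 182 163 | 322 182 163 | 323 182 163 | 324 182 163 | 325 182 163 | 326 182 163 | 327 183 163 | 328 183 163 | 329 198 163 | 330 198 163 | 331 198 163 | 332 198 163 | 333 188 163 |
```

View pics/top6c.png

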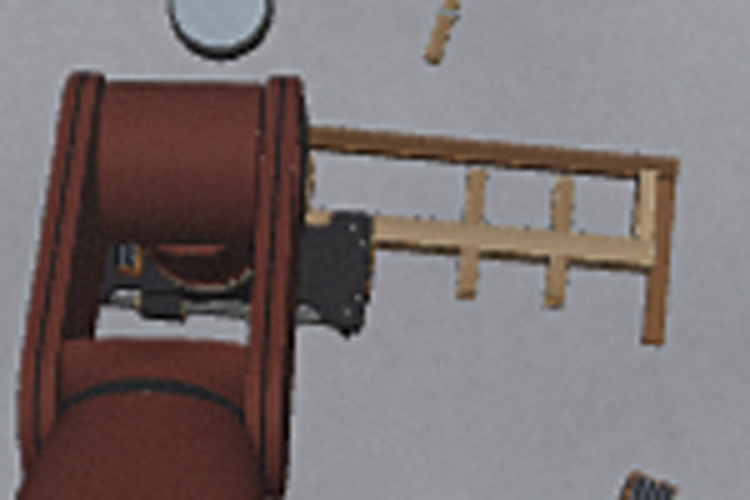

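View pics/side6c.png

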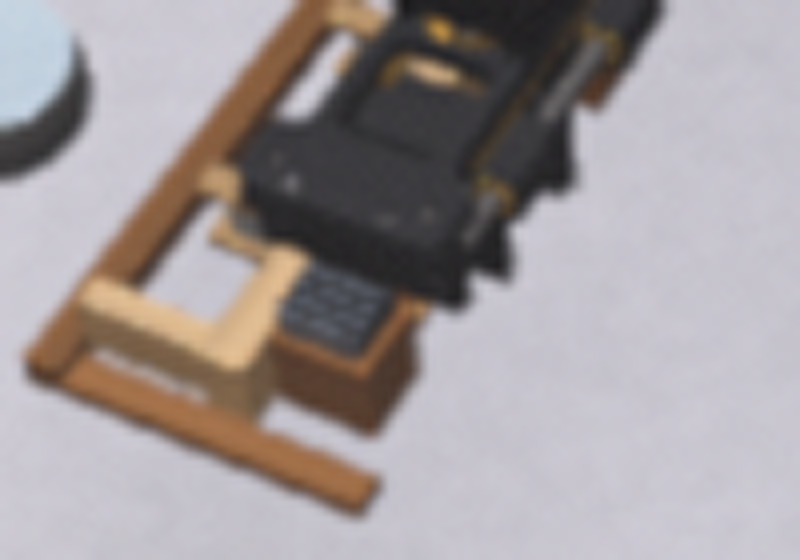

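```bash
python3 -m pendant '[{"offset":[1,5,0],"delta_rot":[0,0,0],"jaw":0.38},{"offset":[1,5,0],"delta_rot":[0,0,0],"jaw":0.38},{"offset":[1,8,0],"delta_rot":[0,0,0],"jaw":0.38},{"offset":[0,12,0],"delta_rot":[0,0,0],"jaw":0.38},{"offset":[-15,12,0],"delta_rot":[0,0,0],"jaw":0.38},{"offset":[-30,12,0],"delta_rot":[0,0,0],"jaw":0.38},{"offset":[-40,0,0],"delta_rot":[0,0,0],"jaw":0.5},{"offset":[-40,10,-40],"delta_rot":[0,0,0],"jaw":0.7},{"offset":[0,10,-45],"delta_rot":[0,0,0],"jaw":0.7},{"offset":[0,10,-45],"delta_rot":[0,0,0],"jaw":0.7},{"offset":[0,0,-45],"delta_rot":[0,0,0],"jaw":0.7},{"offset":[0,0,-45],"delta_rot":[0,0,0],"jaw":0.7},{"offset":[0,0,-45],"delta_rot":[0,0,0],"jaw":0.7}]'
python3 - <<'E'
from h import *
st()
c=capture("top"); s=capture("side"); cv2.imwrite("pics/top7.png",c["pixels"])
cv2.imwrite("pics/top7c.png",cv2.resize(c["pixels"][140:210,200:350],None,fx=5,fy=5,interpolation=cv2.INTER_CUBIC))
cv2.imwrite("pics/side7c.png",cv2.resize(s["pixels"][150:280,175:305],None,fx=4.5,fy=4.5,interpolation=cv2.INTER_CUBIC))
plan((.4135,-.2612,.120),67.25-90)
plan((.4135,-.2612,.120),67.25+90)
E
```

```text
clock: 14.0
tool_pos: [0.4918, -0.175, 0.1352]
orientation: [0.518, -0.484, 0.517, 0.481]
ft_force: [0.5, 0.3, 0.5]
finger_gap: 0.0606
t 14.0 p [ 0.4918 -0.175   0.1352] jawang 85.97 x [ 0.004 -0.002 -1.   ] F [0.5 0.3 0.5] gap 0.0606 q [-0.49  0.05  1.88  0.    1.2  -1.99]
shift tool now [ 15.4  71.9 -88.5] in target axes [  15.4 -106.7  -40.1] rot [1.0841e+02 9.0000e-02 3.9000e-01]
shift tool now [ 15.4  71.9 -88.5] in target axes [ 15.4 106.7  40.1] rot [-71.59  -0.35   0.08]
```

View pics/top7c.png

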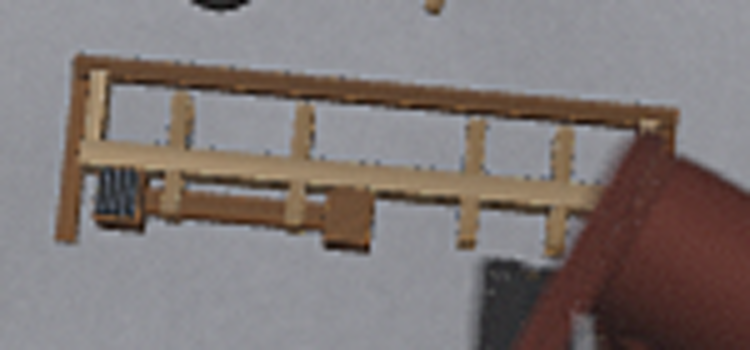

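View pics/side7c.png

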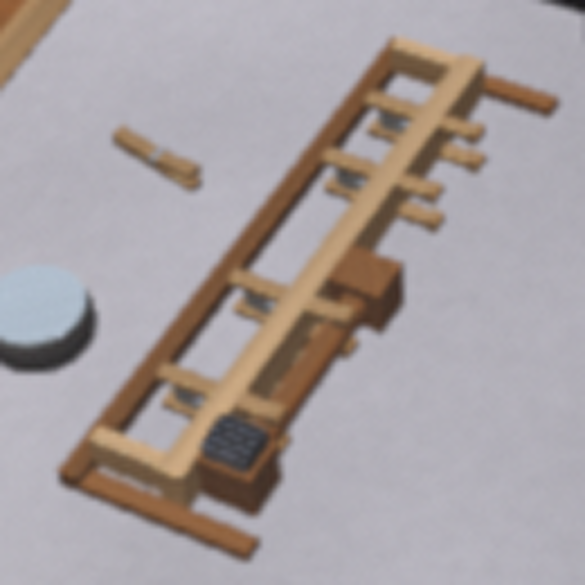

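The long brush is home: its shaft is in both clips and both blocks sit against the batten (top crop: blocks at about 118,190 and 348,220). Next is the short brush.

```bash
python3 -m pendant '[{"offset":[0,18,-22],"delta_rot":[0,0,0],"jaw":0.7},{"offset":[0,18,-22],"delta_rot":[0,0,0],"jaw":0.7},{"offset":[0,18,-22],"delta_rot":[0,0,0],"jaw":0.7},{"offset":[0,18,-22.5],"delta_rot":[0,0,0],"jaw":0.7},{"offset":[0,0,0],"delta_rot":[8.35,0,0],"jaw":0.7},{"offset":[0,0,0],"delta_rot":[8.35,0,0],"jaw":0.7},{"offset":[0,0,0],"delta_rot":[8.35,0,0],"jaw":0.7},{"offset":[0,0,0],"delta_rot":[8.35,0,0],"jaw":0.7},{"offset":[0,0,0],"delta_rot":[8.35,0,0],"jaw":0.7},{"offset":[0,0,0],"delta_rot":[8.35,0,0],"jaw":0.7},{"offset":[0,0,0],"delta_rot":[8.35,0,0],"jaw":0.7},{"offset":[0,0,0],"delta_rot":[8.35,0,0],"jaw":0.7},{"offset":[0,0,0],"delta_rot":[8.35,0,0],"jaw":0.7},{"offset":[0,0,0],"delta_rot":[8.35,0,0],"jaw":0.7},{"offset":[0,0,0],"delta_rot":[8.35,0,0],"jaw":0.7},{"offset":[0,0,0],"delta_rot":[8.35,0,0],"jaw":0.7},{"offset":[0,0,0],"delta_rot":[8.3,0,0],"jaw":0.7},{"offset":[0,0,0],"delta_rot":[0,0,0],"jaw":0.7}]'
python3 - <<'E'
from h import *
st()
c=capture("top"); s=capture("side"); cv2.imwrite("pics/top8.png",c["pixels"]);cv2.imwrite("pics/side8.png",s["pixels"])
cv2.imwrite("pics/top8c.png",cv2.resize(c["pixels"][130:270,190:410],None,fx=3.5,fy=3.5,interpolation=cv2.INTER_CUBIC))
plan((.4135,-.2612,.009),67.25-90)
E
```

```text
clock: 15.9
tool_pos: [0.4139, -0.2557, 0.1345]
orientation: [0.694, 0.138, 0.693, -0.139]
ft_force: [-0.9, 0.5, 0.2]
finger_gap: 0.061
t 15.9 p [ 0.4139 -0.2557  0.1345] jawang -22.58 x [ 0.002 -0.002 -1.   ] F [-0.9  0.5  0.2] gap 0.061 q [-0.72 -0.03  1.97  0.    1.2  -0.32]
shift tool now [125.2  -5.1   1.8] in target axes [125.2  -5.1   2. ] rot [0.47 0.09 0.03]
```

View pics/top8c.png

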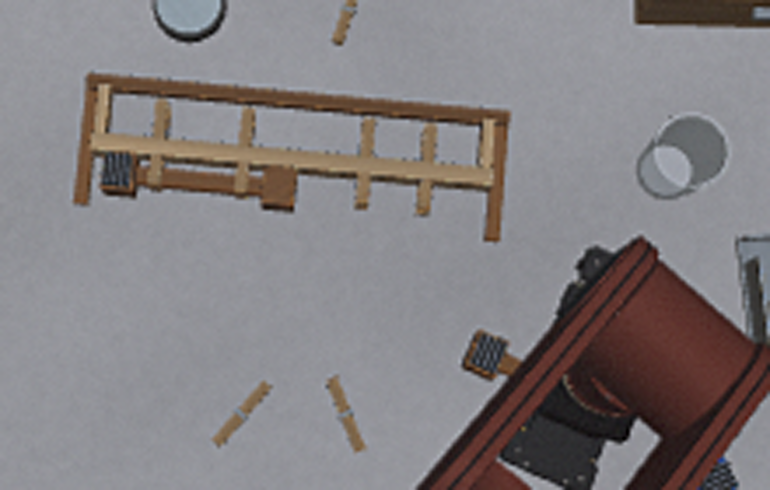

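View pics/side8.png

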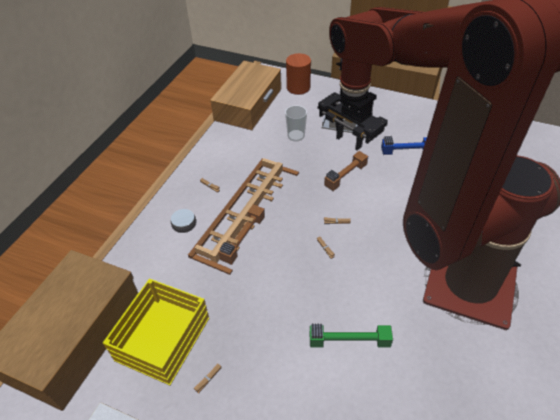

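```bash
python3 -m pendant '[{"offset":[20,-5.1,1.8],"delta_rot":[0.4,0,0],"jaw":0.7},{"offset":[30,0,0],"delta_rot":[0,0,0],"jaw":0.7},{"offset":[35,0,0],"delta_rot":[0,0,0],"jaw":0.7},{"offset":[20,0,0],"delta_rot":[0,0,0],"jaw":0.7},{"offset":[13,0,0],"delta_rot":[0,0,0],"jaw":0.7},{"offset":[7,0,0],"delta_rot":[0,0,0],"jaw":0.6},{"offset":[0,0,0],"delta_rot":[0,0,0],"jaw":0.3},{"offset":[0,0,0],"delta_rot":[0,0,0],"jaw":0},{"offset":[0,0,0],"delta_rot":[0,0,0],"jaw":0},{"offset":[0,0,0],"delta_rot":[0,0,0],"jaw":0},{"offset":[0,0,0],"delta_rot":[0,0,0],"jaw":0}]' 30
python3 - <<'E'
from h import *
st()
E
```

```text
clock: 17.1
tool_pos: [0.4132, -0.2615, 0.0092]
orientation: [0.693, 0.14, 0.693, -0.141]
ft_force: [0.6, 0.8, 0.2]
finger_gap: 0.021
t 17.1 p [ 0.4132 -0.2615  0.0092] jawang -22.92 x [ 0.001 -0.001 -1.   ] F [0.6 0.8 0.2] gap 0.021 q [-0.73  0.17  2.03  0.    0.94 -0.33]
```

```bash
python3 -m pendant '[{"offset":[-25,0,0],"delta_rot":[0,0,0],"jaw":0},{"offset":[-30,0,0],"delta_rot":[0,0,0],"jaw":0},{"offset":[-30,0,0],"delta_rot":[0,0,0],"jaw":0}]' 30
python3 - <<'E'
from h import *
c=capture("top"); im=cv2.imread("pics/top8.png"); 
hsv=cv2.cvtColor(im,cv2.COLOR_BGR2HSV)
m=((hsv[...,1]>60)&(hsv[...,0]<25)&(hsv[...,2]>70))
L=[]
for u in list(range(288,318)):
    r=np.where(m[163:205,u])[0]+163
    print(u,r.max(),end='|')
print()
for u,v in ((293.3,189.6),(311,191.2)): print([ray(c,u,v,z).round(4)[:2].tolist() for z in (.005,.012,.019)])
st(); plan((.544,-.1084,.09),-4)
E
```

```text
clock: 17.4
tool_pos: [0.4122, -0.2607, 0.0941]
orientation: [0.693, 0.141, 0.693, -0.14]
ft_force: [0.5, -0.1, -1.0]
finger_gap: 0.0191
288 178|289 179|290 179|291 179|292 189|293 189|294 189|295 185|296 181|297 181|298 180|299 180|300 180|301 180|302 180|303 180|304 181|305 181|306 182|307 182|308 181|309 190|310 190|311 190|312 189|313 183|314 182|315 182|316 181|317 182|
[[0.5792, -0.0811], [0.578, -0.0808], [0.5768, -0.0805]]
[[0.575, -0.1421], [0.5738, -0.1415], [0.5726, -0.1409]]
t 17.45 p [ 0.4151 -0.2631  0.0997] jawang -22.91 x [ 0.005 -0.005 -1.   ] F [ 3.6 -2.2  1.2] gap 0.0195 q [-0.73  0.02  1.99  0.    1.12 -0.33]
shift tool now [  9.7 192.7  58.4] in target axes [  9.7 163.3 117.8] rot [-18.91   0.35   0.18]
```

```bash
python3 -m pendant '[{"offset":[0,30,8.5],"delta_rot":[0,0,0],"jaw":0},{"offset":[0,33,10],"delta_rot":[0,0,0],"jaw":0},{"offset":[0,33,10],"delta_rot":[0,0,0],"jaw":0},{"offset":[0,33,10],"delta_rot":[0,0,0],"jaw":0},{"offset":[0,33,10],"delta_rot":[0,0,0],"jaw":0},{"offset":[0,30,10],"delta_rot":[0,0,0],"jaw":0},{"offset":[0,0,0],"delta_rot":[-6.3,0,0],"jaw":0},{"offset":[0,0,0],"delta_rot":[-6.3,0,0],"jaw":0},{"offset":[0,0,0],"delta_rot":[-6.3,0,0],"jaw":0},{"offset":[0,0,0],"delta_rot":[0,0,0],"jaw":0},{"offset":[0,0,0],"delta_rot":[0,0,0],"jaw":0}]' 30
python3 - <<'E'
from h import *
s=capture("side");cv2.imwrite("pics/side9c.png",cv2.resize(s["pixels"][110:280,175:375],None,fx=4,fy=3.5,interpolation=cv2.INTER_CUBIC))
st(); plan((.5443,-.1088,.0095),-4)
E
```

```text
clock: 18.55
tool_pos: [0.5413, -0.1071, 0.0934]
orientation: [0.707, 0.026, 0.707, -0.026]
ft_force: [0.6, -0.0, -1.1]
finger_gap: 0.0194
t 18.6 p [ 0.5413 -0.1072  0.0934] jawang -4.19 x [-0.  0. -1.] F [-0.6  0.  -1.3] gap 0.019 q [-0.34  0.18  1.83  0.    1.13 -0.27]
shift tool now [83.9 -1.4  3.1] in target axes [83.9 -1.4  3.1] rot [-0.19 -0.01 -0.  ]
```

View pics/side9c.png

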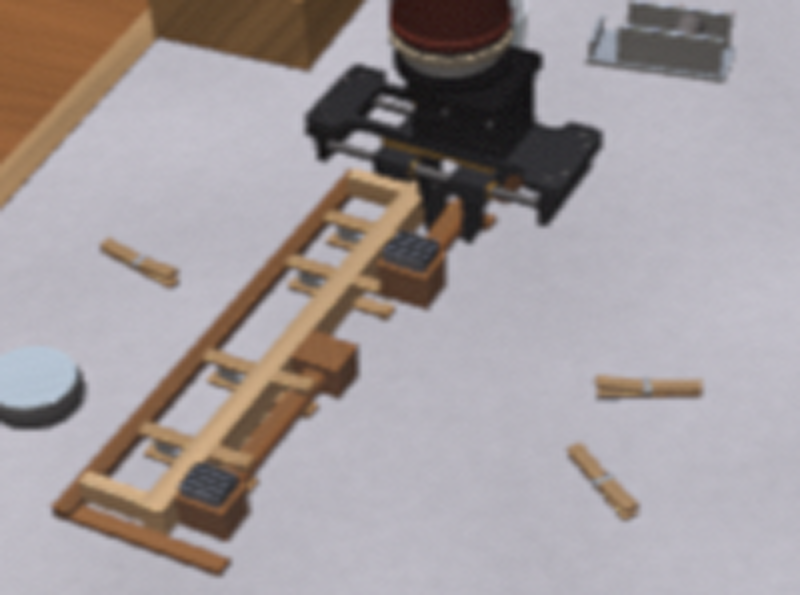

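```bash
python3 -m pendant '[{"offset":[25,-1.4,0],"delta_rot":[0.2,0,0],"jaw":0},{"offset":[25,0,0],"delta_rot":[0,0,0],"jaw":0},{"offset":[20,0,0],"delta_rot":[0,0,0],"jaw":0},{"offset":[10,0,0],"delta_rot":[0,0,0],"jaw":0},{"offset":[3.7,0,0],"delta_rot":[0,0,0],"jaw":0},{"offset":[0,0,0],"delta_rot":[0,0,0],"jaw":0},{"offset":[0,0,0],"delta_rot":[0,0,0],"jaw":0.4},{"offset":[0,0,0],"delta_rot":[0,0,0],"jaw":0.45},{"offset":[0,0,0],"delta_rot":[0,0,0],"jaw":0.45}]' 30; python3 -c "
from h import *
st()"
```

```text
clock: 19.5
tool_pos: [0.5421, -0.1088, 0.0106]
orientation: [0.707, 0.026, 0.706, -0.026]
ft_force: [0.2, -0.6, -0.4]
finger_gap: 0.0348
t 19.5 p [ 0.5421 -0.1088  0.0106] jawang -4.24 x [ 0.002 -0.001 -1.   ] F [ 0.2 -0.6 -0.4] gap 0.0348 q [-0.34  0.3   1.86  0.    0.97 -0.27]
```

```bash
python3 -m pendant '[{"offset":[-20,0,0],"delta_rot":[0,0,0],"jaw":0.45},{"offset":[-25,0,0],"delta_rot":[0,0,0],"jaw":0.45},{"offset":[-20,0,-12],"delta_rot":[0,0,0],"jaw":0.45},{"offset":[0,0,-30],"delta_rot":[0,0,0],"jaw":0.3},{"offset":[0,0,0],"delta_rot":[-8.2,0,0],"jaw":0.15},{"offset":[0,0,0],"delta_rot":[-8.2,0,0],"jaw":0.15},{"offset":[0,0,0],"delta_rot":[-8.2,0,0],"jaw":0.15},{"offset":[0,0,0],"delta_rot":[-8.2,0,0],"jaw":0.15},{"offset":[0,0,0],"delta_rot":[-8.2,0,0],"jaw":0.15},{"offset":[0,0,0],"delta_rot":[-8.2,0,0],"jaw":0.15},{"offset":[0,0,0],"delta_rot":[-8.2,0,0],"jaw":0.15},{"offset":[0,0,0],"delta_rot":[-8.2,0,0],"jaw":0.15},{"offset":[0,0,0],"delta_rot":[-8.2,0,0],"jaw":0.15},{"offset":[0,0,0],"delta_rot":[-8.2,0,0],"jaw":0.15},{"offset":[0,0,0],"delta_rot":[-8.2,0,0],"jaw":0.15},{"offset":[0,0,0],"delta_rot":[0,0,0],"jaw":0.15},{"offset":[0,0,0],"delta_rot":[0,0,0],"jaw":0.15}]' 30
python3 - <<'E'
from h import *
st()
s=capture("side");cv2.imwrite("pics/side10c.png",cv2.resize(s["pixels"][110:280,175:375],None,fx=4,fy=3.5,interpolation=cv2.INTER_CUBIC))
# target: rack-frame line through seat
x=np.array([.9976,-.0695]); S=np.array([.5862,-.1117]); T=S-.084*x; plan((*T,.0105),86)
E
```

```text
clock: 21.2
tool_pos: [0.4997, -0.1055, 0.0751]
orientation: [0.518, -0.481, 0.518, 0.481]
ft_force: [0.5, -0.2, -0.8]
finger_gap: 0.0133
t 21.2 p [ 0.4997 -0.1055  0.0751] jawang 85.74 x [ 0.001 -0.    -1.   ] F [ 0.5 -0.2 -0.8] gap 0.0133 q [-0.36  0.11  1.95  0.    1.08 -1.86]
shift tool now [64.6 -2.8 -0.2] in target axes [64.6 -2.8 -0.2] rot [-0.23 -0.01  0.02]
```

View pics/side10c.png

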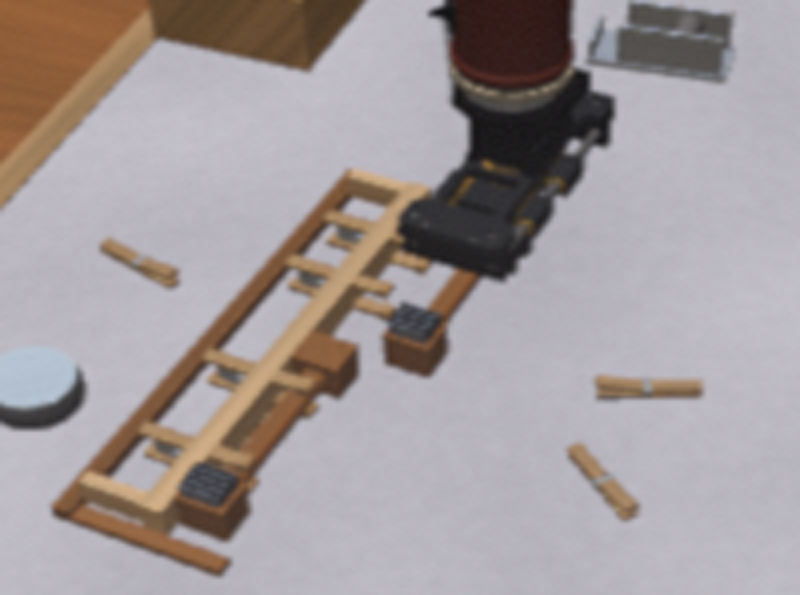

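```bash
python3 -m pendant '[{"offset":[20,0,0],"delta_rot":[-0.2,0,0],"jaw":0.15},{"offset":[20,0,0],"delta_rot":[0,0,0],"jaw":0.15},{"offset":[15,0,0],"delta_rot":[0,0,0],"jaw":0.15},{"offset":[9,-6,0],"delta_rot":[0,0,0],"jaw":0.15},{"offset":[0,-8,0],"delta_rot":[0,0,0],"jaw":0.15},{"offset":[0,-6,0],"delta_rot":[0,0,0],"jaw":0.15},{"offset":[0,-4,0],"delta_rot":[0,0,0],"jaw":0.15},{"offset":[0,-4,0],"delta_rot":[0,0,0],"jaw":0.15},{"offset":[0,-4,0],"delta_rot":[0,0,0],"jaw":0.15},{"offset":[0,-4,0],"delta_rot":[0,0,0],"jaw":0.15},{"offset":[0,-4,0],"delta_rot":[0,0,0],"jaw":0.15},{"offset":[0,-3,0],"delta_rot":[0,0,0],"jaw":0.15},{"offset":[0,-3,0],"delta_rot":[0,0,0],"jaw":0.15}]' 30
python3 - <<'E'
from h import *
st()
s=capture("side");cv2.imwrite("pics/side11c.png",cv2.resize(s["pixels"][110:280,175:375],None,fx=4,fy=3.5,interpolation=cv2.INTER_CUBIC))
E
```

```text
clock: 22.55
tool_pos: [0.5456, -0.1085, 0.0109]
orientation: [0.516, -0.483, 0.516, 0.483]
ft_force: [-2.0, 1.0, 1.1]
finger_gap: 0.0129
t 22.55 p [ 0.5456 -0.1085  0.0109] jawang 86.17 x [-0.  0. -1.] F [-2.   1.   1.1] gap 0.0129 q [-0.34  0.31  1.85 -0.    0.98 -1.84]
```

View pics/side11c.png

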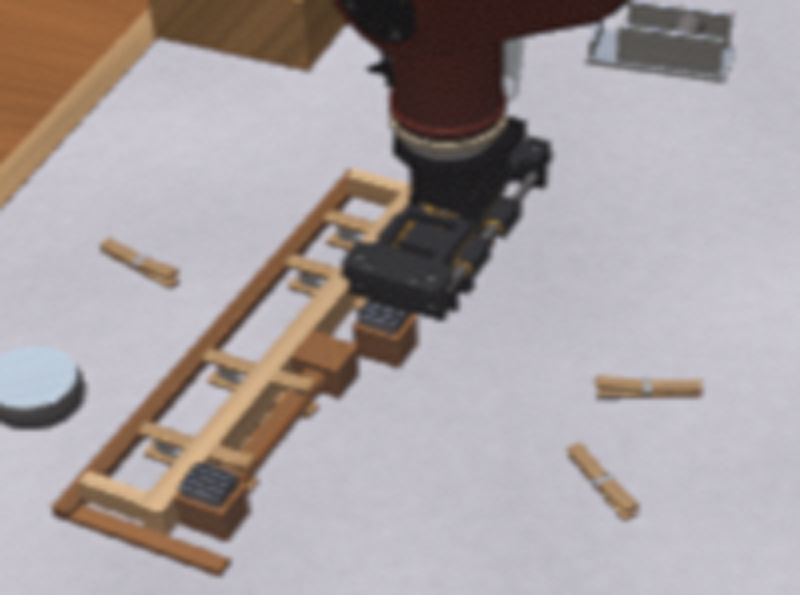

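```bash
python3 -m pendant '[{"offset":[0,-2,0],"delta_rot":[0,0,0],"jaw":0.15},{"offset":[0,-2,0],"delta_rot":[0,0,0],"jaw":0.15},{"offset":[0,-1.5,0],"delta_rot":[0,0,0],"jaw":0.15}]' |grep -e pos -e force; python3 -m pendant '[{"offset":[0,-1.5,0],"delta_rot":[0,0,0],"jaw":0.15},{"offset":[0,-1.5,0],"delta_rot":[0,0,0],"jaw":0.15}]' |grep -e pos -e force
```

```text
tool_pos: [0.551, -0.1089, 0.0108]
ft_force: [-1.6, 0.6, 0.5]
tool_pos: [0.5539, -0.1091, 0.0108]
ft_force: [0.1, -0.9, -0.4]
```

```bash
python3 -m pendant '[{"offset":[0,-1.5,0],"delta_rot":[0,0,0],"jaw":0.15},{"offset":[0,-1,0],"delta_rot":[0,0,0],"jaw":0.15}]' |grep -e pos -e force; python3 -m pendant '[{"offset":[0,-1,0],"delta_rot":[0,0,0],"jaw":0.15}]' |grep -e pos -e force
```

```text
tool_pos: [0.5563, -0.1092, 0.0108]
ft_force: [-2.7, -0.1, 0.6]
tool_pos: [0.5565, -0.1092, 0.0107]
ft_force: [-5.4, -0.4, 4.4]
```

```bash
python3 -m pendant '[{"offset":[-1,-1,0],"delta_rot":[0,0,0],"jaw":0.15}]' |grep -e pos -e force; python3 -m pendant '[{"offset":[-0.5,-1,0],"delta_rot":[0,0,0],"jaw":0.15}]' |grep -e pos -e force;  python3 -m pendant '[{"offset":[-0.4,-1,0],"delta_rot":[0,0,0],"jaw":0.15}]' |grep -e pos -e force
```

```text
tool_pos: [0.5569, -0.1091, 0.0111]
ft_force: [-4.1, -0.2, -2.2]
tool_pos: [0.5579, -0.1091, 0.0115]
ft_force: [-4.5, 0.1, -0.9]
tool_pos: [0.5594, -0.1092, 0.0121]
ft_force: [-3.6, -0.2, -2.2]
```

```bash
python3 -m pendant '[{"offset":[-0.4,-1,0],"delta_rot":[0,0,0],"jaw":0.15}]' |grep -e pos -e force; python3 -m pendant '[{"offset":[-0.4,-1,0],"delta_rot":[0,0,0],"jaw":0.15}]' |grep -e pos -e force;  python3 -m pendant '[{"offset":[-0.4,-1,0],"delta_rot":[0,0,0],"jaw":0.15}]' |grep -e pos -e force
```

```text
tool_pos: [0.5609, -0.1093, 0.0127]
ft_force: [-3.2, 0.5, -1.6]
tool_pos: [0.5623, -0.1096, 0.0134]
ft_force: [-2.8, 0.4, -2.4]
tool_pos: [0.5636, -0.1097, 0.014]
ft_force: [-3.1, 0.5, -1.2]
```

Run:
```python
from h import *
st()
s=capture("side");cv2.imwrite("pics/side12c.png",cv2.resize(s["pixels"][110:280,175:375],None,fx=4,fy=3.5,interpolation=cv2.INTER_CUBIC))
s=capture("top");cv2.imwrite("pics/top12c.png",cv2.resize(s["pixels"][140:220,200:350],None,fx=5,fy=5,interpolation=cv2.INTER_CUBIC))
```

```text
t 24.0 p [ 0.5636 -0.1097  0.014 ] jawang 86.17 x [ 0. -0. -1.] F [-3.1  0.5 -1.2] gap 0.013 q [-0.33  0.34  1.81  0.    0.99 -1.83]
```

View pics/side12c.png

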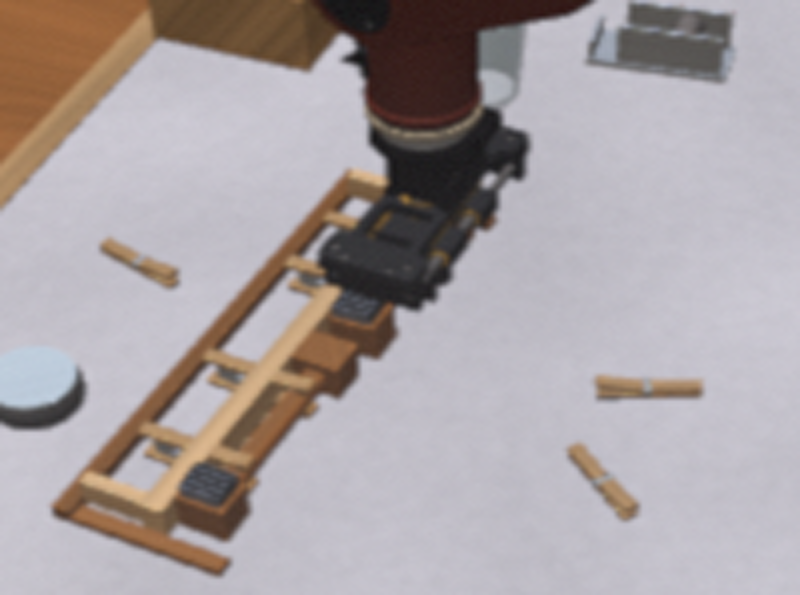

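View pics/top12c.png

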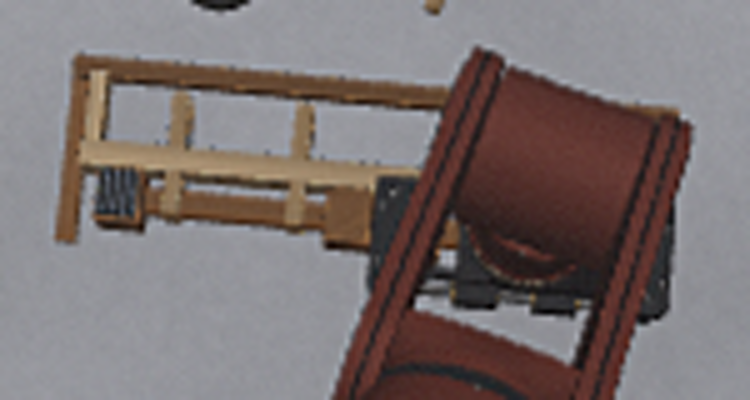

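```bash
python3 -m pendant '[{"offset":[1.2,0,0],"delta_rot":[0,0,0],"jaw":0.15}]' |grep -e pos -e force; python3 -m pendant '[{"offset":[1.2,0,0],"delta_rot":[0,0,0],"jaw":0.15}]' |grep -e pos -e force;  python3 -m pendant '[{"offset":[0,-1,0],"delta_rot":[0,0,0],"jaw":0.15}]' |grep -e pos -e force
```

```text
tool_pos: [0.5642, -0.1098, 0.0133]
ft_force: [-1.9, 1.8, -0.8]
tool_pos: [0.5645, -0.1099, 0.0122]
ft_force: [-0.0, -0.5, 1.0]
tool_pos: [0.5647, -0.1099, 0.0118]
ft_force: [-1.7, 0.4, 0.0]
```

```bash
python3 -m pendant '[{"offset":[0,-1,0],"delta_rot":[0,0,0],"jaw":0.15}]' |grep -e pos -e force; python3 -m pendant '[{"offset":[-0.3,-1,0],"delta_rot":[0,0,0],"jaw":0.15}]' |grep -e pos -e force;  python3 -m pendant '[{"offset":[-0.3,-1,0],"delta_rot":[0,0,0],"jaw":0.15}]' |grep -e pos -e force
```

```text
tool_pos: [0.5653, -0.1099, 0.0116]
ft_force: [-2.8, -0.1, 0.7]
tool_pos: [0.5664, -0.11, 0.0119]
ft_force: [-1.3, -0.1, -0.1]
tool_pos: [0.5675, -0.11, 0.0122]
ft_force: [-1.1, -0.1, -0.4]
```

```bash
python3 -m pendant '[{"offset":[0,-1,0],"delta_rot":[0,0,0],"jaw":0.15}]' |grep -e pos -e force; python3 -m pendant '[{"offset":[0,-1,0],"delta_rot":[0,0,0],"jaw":0.15}]' |grep -e pos -e force;  python3 -m pendant '[{"offset":[0,-1,0],"delta_rot":[0,0,0],"jaw":0.15}]' |grep -e pos -e force
```

```text
tool_pos: [0.5684, -0.11, 0.0122]
ft_force: [-4.2, -0.6, 1.1]
tool_pos: [0.5685, -0.11, 0.0121]
ft_force: [-9.0, -0.2, 5.0]
tool_pos: [0.5686, -0.1101, 0.0121]
ft_force: [-11.6, 0.5, 8.5]
```

```bash
python3 -m pendant '[{"offset":[-0.3,-1,0],"delta_rot":[0,0,0],"jaw":0.15}]' |grep -e pos -e force; python3 -m pendant '[{"offset":[-0.3,-1,0],"delta_rot":[0,0,0],"jaw":0.15}]' |grep -e pos -e force;  python3 -m pendant '[{"offset":[-0.3,-1,0],"delta_rot":[0,0,0],"jaw":0.15}]' |grep -e pos -e force
```

```text
tool_pos: [0.5687, -0.1101, 0.0121]
ft_force: [-13.1, 1.0, 7.7]
tool_pos: [0.5687, -0.11, 0.0122]
ft_force: [-15.4, 0.3, 8.3]
tool_pos: [0.5687, -0.11, 0.0121]
ft_force: [-17.5, -1.0, 10.8]
```

```bash
python3 -m pendant '[{"offset":[-1.5,-1,0],"delta_rot":[0,0,0],"jaw":0.15}]' |grep -e pos -e force; python3 -m pendant '[{"offset":[-0.5,-1,0],"delta_rot":[0,0,0],"jaw":0.15}]' |grep -e pos -e force; python3 -m pendant '[{"offset":[-0.5,-1,0],"delta_rot":[0,0,0],"jaw":0.15}]' |grep -e pos -e force; python3 -m pendant '[{"offset":[1.5,5,0],"delta_rot":[0,0,0],"jaw":0.15},{"offset":[1.5,5,0],"delta_rot":[0,0,0],"jaw":0.15},{"offset":[0,8,0],"delta_rot":[0,0,0],"jaw":0.15},{"offset":[0,12,0],"delta_rot":[0,0,0],"jaw":0.15},{"offset":[-20,15,0],"delta_rot":[0,0,0],"jaw":0.15},{"offset":[-35,15,0],"delta_rot":[0,0,0],"jaw":0.15},{"offset":[-40,30,0],"delta_rot":[0,0,0],"jaw":0.15},{"offset":[-40,40,0],"delta_rot":[0,0,0],"jaw":0.15},{"offset":[-40,40,0],"delta_rot":[0,0,0],"jaw":0.15},{"offset":[0,0,0],"delta_rot":[0,0,0],"jaw":0.15}]'
python3 - <<'E'
from h import *
st()
s=capture("side");cv2.imwrite("pics/side13c.png",cv2.resize(s["pixels"][110:280,175:375],None,fx=4,fy=3.5,interpolation=cv2.INTER_CUBIC))
s=capture("top");cv2.imwrite("pics/top13.png",s["pixels"]);cv2.imwrite("pics/top13c.png",cv2.resize(s["pixels"][140:220,200:350],None,fx=5,fy=5,interpolation=cv2.INTER_CUBIC))
E
```

```text
tool_pos: [0.5687, -0.11, 0.0124]
ft_force: [-14.8, -1.3, -1.6]
tool_pos: [0.5687, -0.11, 0.0123]
ft_force: [-18.8, -2.6, 2.9]
tool_pos: [0.5688, -0.11, 0.0124]
ft_force: [-21.8, -1.7, 2.2]
clock: 26.6
tool_pos: [0.4171, -0.1009, 0.1852]
orientation: [0.518, -0.487, 0.515, 0.479]
ft_force: [0.6, -0.3, 0.9]
finger_gap: 0.0132
t 26.6 p [ 0.4171 -0.1009  0.1852] jawang 86.16 x [ 0.012 -0.006 -1.   ] F [ 0.6 -0.3  0.9] gap 0.0132 q [-0.42 -0.25  2.06 -0.    1.32 -1.93]
```

View pics/side13c.png

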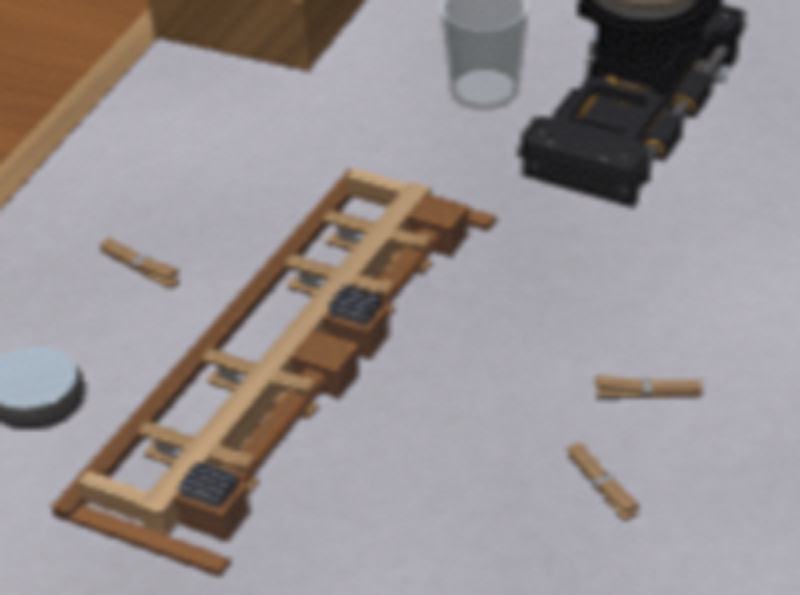

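View pics/top13c.png

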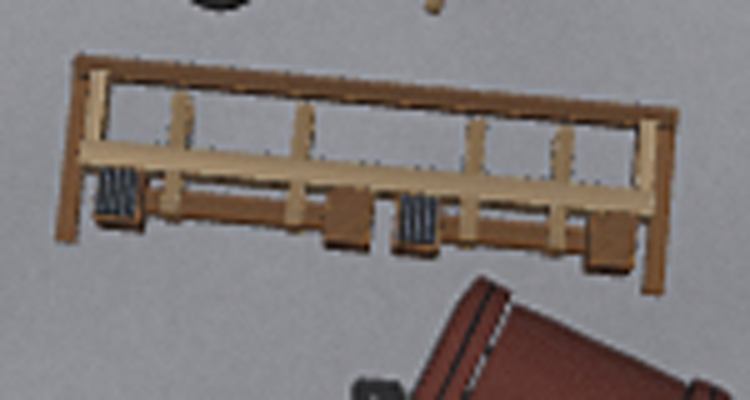

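Both brushes look home. One numeric check of squareness and distance from the batten before I hand in, and a check that the bystanders stayed put.

Run:
```python
from h import *
c=capture("top"); im=c["pixels"]; hsv=cv2.cvtColor(im,cv2.COLOR_BGR2HSV)
# lower edge of shaft (row-transition) at clear columns: gradient subpixel
g=im[...,2].astype(float)
def edge(u,v0,v1):
    col=g[v0:v1,u]; d=np.diff(col); i=np.argmax(d); # dark->bright (shaft->shelf)
    w=np.maximum(d[max(0,i-1):i+2],0); return v0+max(0,i-1)+.5+(w*np.arange(len(w))).sum()/w.sum()
def top_edge(u,v0,v1):
    col=g[v0:v1,u]; d=np.diff(col); i=np.argmax(d); w=np.maximum(d[max(0,i-1):i+2],0); return v0+max(0,i-1)+.5+(w*np.arange(len(w))).sum()/w.sum()
for name,us in(("long",list(range(239,256))),("short",list(range(298,309)))):
    lo=[];ba=[]
    for u in us:
        vc=140+ (185+ (u-230)*0.43*0)/5
        b=np.polyval([.0860,0],u-230)
        base=178+ (u-230)*.0886
        lo.append(edge(u,int(base),int(base)+12))
        ba.append(edge(u,int(base)-14,int(base)-4))   # shelf->batten brightening (back edge)
    A=np.array([ray(c,u,v,.019)[:2] for u,v in zip(us,lo)]); B=np.array([ray(c,u,v,.036)[:2] for u,v in zip(us,ba)])
    X=np.array([.9976,-.0695]);Y=np.array([.0695,.9976])
    pa=np.polyfit(A@Y,A@X,1);pb=np.polyfit(B@Y,B@X,1)
    print(name,"shaft slope deg",np.degrees(pa[0]).round(2),"batten",np.degrees(pb[0]).round(2),"shaft edge x",(A@X).mean().round(4),"batten edge x",(B@X).mean().round(4))
a=cv2.imread("pics/top0.png"); d=(cv2.absdiff(a,im).max(2)>45).astype(np.uint8)
n,l,s,ce=cv2.connectedComponentsWithStats(d)
print([(s[i,:5].tolist()) for i in range(1,n) if s[i,4]>12])
cv2.imwrite("pics/top14c.png",cv2.resize(im[150:200,205:340],None,fx=5.9,fy=5.9,interpolation=cv2.INTER_CUBIC))
```

```text
long shaft slope deg 0.23 batten -0.06 shaft edge x 0.5834 batten edge x 0.6251
short shaft slope deg 0.43 batten -32.11 shaft edge x 0.5834 batten edge x 0.6259
[[218, 154, 4, 6, 13], [235, 159, 4, 6, 15], [259, 160, 4, 5, 16], [293, 163, 4, 5, 15], [327, 164, 4, 5, 16], [215, 168, 22, 22, 177], [261, 172, 9, 4, 16], [236, 174, 22, 6, 61], [236, 177, 94, 19, 512], [296, 179, 14, 6, 40], [256, 187, 5, 5, 18], [139, 190, 233, 230, 12455], [161, 199, 49, 49, 510], [1, 299, 19, 9, 39], [0, 310, 138, 110, 6458], [8, 314, 9, 7, 15], [1, 318, 6, 6, 13], [15, 322, 4, 8, 17], [4, 325, 5, 8, 17], [239, 344, 43, 44, 653], [286, 362, 10, 20, 91], [238, 380, 35, 40, 892], [285, 383, 19, 37, 337]]
```

View pics/top14c.png

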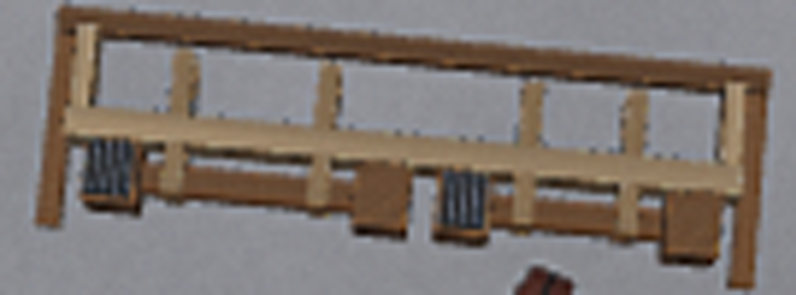

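```bash
python3 -m pendant '[{"offset":[0,0,0],"delta_rot":[0,0,0],"jaw":0.15},{"offset":[0,0,0],"delta_rot":[0,0,0],"jaw":0.15}]'; python3 -c "
from workcell import sign_off
print(sign_off())"
```

```text
clock: 26.95
tool_pos: [0.4156, -0.0995, 0.1766]
orientation: [0.516, -0.482, 0.517, 0.484]
ft_force: [-0.2, 0.1, -0.4]
finger_gap: 0.0132
the job is handed in; nothing more can be done
None
```

Both wooden brushes are in the rack and the job is handed in at about 27 s. The long brush went into the wide (left) pair first, then the short brush into the close (right) pair. I set each one down in front of its clips and pushed it home with the fingers between the clips. The rack slid back about 14 mm to its stop.

**Final checks:**
- **Pushed home:** each brush stood still under about 22 N, the highest force I read and below the 40 N limit.
- **Flat on the batten:** in the last pictures all four end blocks sit against it. Both shafts measure the same depth (0.583 m along the rack's x axis) and are square to the rack within 0.2–0.4°.
- **Other things on the shelf:** before-and-after pictures show no change to any bystander or look-alike the arm was not covering in the last top view. The two pins near the middle, partly under the arm there, look unmoved in the side view.

**What did not fit:**
- I never read the expected 10–16 N snap; the forces I read while the shafts were going in were about 8 N or less. I judged "home" from the hard stop and the pictures instead.
- The batten edge fit for the short side failed (it gave −32°, which is clearly wrong), so I ignored it. The long side gave −0.06°.

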